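# Change over a soap-dish drying plate and restart it from its key bank

### The job

Switch the drying plate off by pressing the red key of its key bank in, then move the pale dried soap dish onto the plywood ware board and set every dark grey raw soap dish right way up, flat and wholly on the drying plate, side by side. With red still in, plug the orange temperature probe fully upright into the brass-ringed socket of the controller; only then press the yellow key in to test the probe, and last the blue key to start drying, so that blue alone stays in. Everything must finish in these places (put back whatever gets knocked aside), and the bowl, cup and rib are to be left alone.

Things in the scene. Friction and masses are not known exactly. Their poses are not given: they have to be found in the camera images.
- plate: Drying plate: fixed slab, white top in a grey case, 150 mm (own x) by 290 mm (own y), flat top 30 mm above its origin, which is at the centre of its underside on the table. Two thin grey lines across it mark three bays, centred at y = -95, 0 and +95 mm, for one dish each with the dish's length along the plate's x.
- controller: Controller: fixed grey box 100 mm (own x) by 290 mm (own y) by 50 mm tall; origin at the centre of its underside. On top, in a row along its y: probe socket (y = -110 mm), red key (-30), yellow (35), blue (100). The keys are interlocked: just one is in at a time. It stands 6 mm above the box, the others 16 mm.
- socket (a point): Mouth of the probe socket, level with the top of the controller (50 mm above the table), ringed with brass marks: an upright round hole 11 mm in diameter, 42 mm deep; axes as the controller's.
- key_red_top (a point): Centre of the top face (36 x 36 mm) of the red key; it moves with the key. Neighbouring keys are 65 mm apart, centre to centre.
- key_yellow_top (a point): Centre of the top face (36 x 36 mm) of the yellow key; it moves with the key. Neighbouring keys are 65 mm apart, centre to centre.
- key_blue_top (a point): Centre of the top face (36 x 36 mm) of the blue key; it moves with the key. Neighbouring keys are 65 mm apart, centre to centre.
- key_red (a joint): The red key: 0 = fully up, 0.010 = fully in (metres of downward travel). Pushing it takes about 5 N at first; past half way it snaps in by itself, and the key that was in pops up. It stays in until another key is pushed.
- key_yellow (a joint): The yellow key: 0 = fully up, 0.010 = fully in (metres of downward travel). Pushing it takes about 5 N at first; past half way it snaps in by itself, and the key that was in pops up. It stays in until another key is pushed.
- key_blue (a joint): The blue key: 0 = fully up, 0.010 = fully in (metres of downward travel). Pushing it takes about 5 N at first; past half way it snaps in by itself, and the key that was in pops up. It stays in until another key is pushed.
- dish1: Dark grey, raw clay soap dish (two or three of dish1 to dish3 are present; an absent one reads None from the start): oval tray with five drain holes, 110 mm long (own x axis), 56 mm wide (own y), 24 mm tall; origin at the centre of its underside, z up when it stands right way up. Walls 6 mm thick, floor 6 mm; about 0.1 to 0.25 kg. It is taken across its 56 mm width from above.
- dish2: Dark grey, raw clay soap dish (two or three of dish1 to dish3 are present; an absent one reads None from the start): oval tray with five drain holes, 110 mm long (own x axis), 56 mm wide (own y), 24 mm tall; origin at the centre of its underside, z up when it stands right way up. Walls 6 mm thick, floor 6 mm; about 0.1 to 0.25 kg. It is taken across its 56 mm width from above.
- dish3: Dark grey, raw clay soap dish (two or three of dish1 to dish3 are present; an absent one reads None from the start): oval tray with five drain holes, 110 mm long (own x axis), 56 mm wide (own y), 24 mm tall; origin at the centre of its underside, z up when it stands right way up. Walls 6 mm thick, floor 6 mm; about 0.1 to 0.25 kg. It is taken across its 56 mm width from above.
- dry_dish: Pale cream, dried soap dish of the same shape, lying on the drying plate at the start: 110 mm long (own x axis), 56 mm wide (own y), 24 mm tall; origin at the centre of its underside, z up when it stands right way up. Walls 6 mm thick, floor 6 mm; about 0.1 to 0.25 kg. It is taken across its 56 mm width from above.
- ware_board: Plywood ware board, fixed, 190 mm (own x) by 120 mm (own y), 12 mm thick; origin at the centre of its underside.
- stand: Dark wooden stand of the probe, fixed, 60 x 60 x 45 mm, with an upright hole 11 mm wide, 42 mm deep in its middle; origin at the centre of its underside.
- probe: Temperature probe, upright in its stand at the start: steel pin 8 mm in diameter and 38 mm long below a square orange grip 22 x 22 mm, 56 mm tall (94 mm in all). Origin at the tip of the pin, z up towards the grip; the grip's sides are parallel to its x and y and its lower face is 38 mm above the origin. In the stand or the socket the lower face of the grip rests on the top. 0.05 kg.
- bowl: Bystander: grey-blue bowl, 140 mm wide, 65 mm tall, standing at the far left; leave it alone.
- cup: Bystander: blue cup, 72 mm wide, 85 mm tall, at the far right; leave it alone.
- rib: Bystander: white potter's rib, flat, 45 x 120 x 8 mm, beyond the controller; leave it alone.
Not all that is in view belongs to the job. Leave any green or purple look-alike of the dish3 alone. Leave any purple look-alike of the dry_dish alone.

How it is judged (in metres and radians):
On the way, in this order (a step that is already met when the one before it is completed fails the run):
1. the red key is in and the others are up (value of joint key_red above 0.0075 m and value of joint each of key_yellow, key_blue below 0.0025 m), for 0.2 s.
2. with red in, the pale dish lies on the ware board and every raw dish lies on the drying plate (value of joint key_red above 0.0075 m and angle between each of dish1, dish2, dish3, dry_dish's own z axis and vertical below 0.08 rad and z of dish1 in the frame of plate between 0.025 and 0.035 m and ((x of dish1 in the frame of plate between -0.03 and 0.03 m and y of dish1 in the frame of plate between -0.1 and 0.1 m) or (angle between the x axis of dish1 and the x axis of plate, either way round below 0.3 rad and x of dish1 in the frame of plate between -0.026 and 0.026 m and y of dish1 in the frame of plate between -0.122 and 0.122 m) or (angle between the x axis of dish1 and the y axis of plate, either way round below 0.3 rad and x of dish1 in the frame of plate between -0.05 and 0.05 m and y of dish1 in the frame of plate between -0.095 and 0.095 m)) and z of dish2 in the frame of plate between 0.025 and 0.035 m and ((x of dish2 in the frame of plate between -0.03 and 0.03 m and y of dish2 in the frame of plate between -0.1 and 0.1 m) or (angle between the x axis of dish2 and the x axis of plate, either way round below 0.3 rad and x of dish2 in the frame of plate between -0.026 and 0.026 m and y of dish2 in the frame of plate between -0.122 and 0.122 m) or (angle between the x axis of dish2 and the y axis of plate, either way round below 0.3 rad and x of dish2 in the frame of plate between -0.05 and 0.05 m and y of dish2 in the frame of plate between -0.095 and 0.095 m)) and z of dish3 in the frame of plate between 0.025 and 0.035 m and ((x of dish3 in the frame of plate between -0.03 and 0.03 m and y of dish3 in the frame of plate between -0.1 and 0.1 m) or (angle between the x axis of dish3 and the x axis of plate, either way round below 0.3 rad and x of dish3 in the frame of plate between -0.026 and 0.026 m and y of dish3 in the frame of plate between -0.122 and 0.122 m) or (angle between the x axis of dish3 and the y axis of plate, either way round below 0.3 rad and x of dish3 in the frame of plate between -0.05 and 0.05 m and y of dish3 in the frame of plate between -0.095 and 0.095 m)) and z of dry_dish in the frame of ware_board between 0.007 and 0.017 m and ((x of dry_dish in the frame of ware_board between -0.048 and 0.048 m and y of dry_dish in the frame of ware_board between -0.014 and 0.014 m) or (angle between the x axis of dry_dish and the x axis of ware_board, either way round below 0.3 rad and x of dry_dish in the frame of ware_board between -0.045 and 0.045 m and y of dry_dish in the frame of ware_board between -0.034 and 0.034 m) or (angle between the x axis of dry_dish and the y axis of ware_board, either way round below 0.3 rad and x of dry_dish in the frame of ware_board between -0.07 and 0.07 m and y of dry_dish in the frame of ware_board between -0.01 and 0.01 m))), for 0.2 s.
3. with red still in, the probe is fully in its socket (value of joint key_red above 0.0075 m and horizontal distance between probe and socket below 0.005 m and z of probe in the frame of socket below -0.033 m and angle between probe's own z axis and vertical below 0.1 rad), for 0.2 s.
4. with the probe in, the yellow key is in and the others are up (value of joint key_yellow above 0.0075 m and value of joint each of key_red, key_blue below 0.0025 m and horizontal distance between probe and socket below 0.005 m and z of probe in the frame of socket below -0.033 m and angle between probe's own z axis and vertical below 0.1 rad), for 0.2 s.
At the end, for the whole second after the job is handed in: Blue key in (over 7.5 of 10 mm), the others up (under 2.5 mm); probe upright, 33 mm or more deep in the socket; pale dish on the ware board and every raw dish on the drying plate, flat, right way up, no edge more than 5 mm over its border; all at rest (value of joint key_blue above 0.0075 m and value of joint each of key_red, key_yellow below 0.0025 m and horizontal distance between probe and socket below 0.005 m and z of probe in the frame of socket below -0.033 m and angle between probe's own z axis and vertical below 0.1 rad and angle between each of dish1, dish2, dish3, dry_dish's own z axis and vertical below 0.08 rad and z of dish1 in the frame of plate between 0.025 and 0.035 m and ((x of dish1 in the frame of plate between -0.03 and 0.03 m and y of dish1 in the frame of plate between -0.1 and 0.1 m) or (angle between the x axis of dish1 and the x axis of plate, either way round below 0.3 rad and x of dish1 in the frame of plate between -0.026 and 0.026 m and y of dish1 in the frame of plate between -0.122 and 0.122 m) or (angle between the x axis of dish1 and the y axis of plate, either way round below 0.3 rad and x of dish1 in the frame of plate between -0.05 and 0.05 m and y of dish1 in the frame of plate between -0.095 and 0.095 m)) and z of dish2 in the frame of plate between 0.025 and 0.035 m and ((x of dish2 in the frame of plate between -0.03 and 0.03 m and y of dish2 in the frame of plate between -0.1 and 0.1 m) or (angle between the x axis of dish2 and the x axis of plate, either way round below 0.3 rad and x of dish2 in the frame of plate between -0.026 and 0.026 m and y of dish2 in the frame of plate between -0.122 and 0.122 m) or (angle between the x axis of dish2 and the y axis of plate, either way round below 0.3 rad and x of dish2 in the frame of plate between -0.05 and 0.05 m and y of dish2 in the frame of plate between -0.095 and 0.095 m)) and z of dish3 in the frame of plate between 0.025 and 0.035 m and ((x of dish3 in the frame of plate between -0.03 and 0.03 m and y of dish3 in the frame of plate between -0.1 and 0.1 m) or (angle between the x axis of dish3 and the x axis of plate, either way round below 0.3 rad and x of dish3 in the frame of plate between -0.026 and 0.026 m and y of dish3 in the frame of plate between -0.122 and 0.122 m) or (angle between the x axis of dish3 and the y axis of plate, either way round below 0.3 rad and x of dish3 in the frame of plate between -0.05 and 0.05 m and y of dish3 in the frame of plate between -0.095 and 0.095 m)) and z of dry_dish in the frame of ware_board between 0.007 and 0.017 m and ((x of dry_dish in the frame of ware_board between -0.048 and 0.048 m and y of dry_dish in the frame of ware_board between -0.014 and 0.014 m) or (angle between the x axis of dry_dish and the x axis of ware_board, either way round below 0.3 rad and x of dry_dish in the frame of ware_board between -0.045 and 0.045 m and y of dry_dish in the frame of ware_board between -0.034 and 0.034 m) or (angle between the x axis of dry_dish and the y axis of ware_board, either way round below 0.3 rad and x of dry_dish in the frame of ware_board between -0.07 and 0.07 m and y of dry_dish in the frame of ware_board between -0.01 and 0.01 m)) and linear speed of each of dish1, dish2, dish3, dry_dish, probe below 0.02 m/s); the robot touches nothing.
It fails at once if the bowl is moved by more than 3 cm (distance of bowl from where it was at the start of the episode above 0.03 m).
It fails at once if the cup is moved by more than 3 cm (distance of cup from where it was at the start of the episode above 0.03 m).
It fails at once if the rib is moved by more than 3 cm (distance of rib from where it was at the start of the episode above 0.03 m).
Of dish1, dish2, dish3 only 2 to 3 are there at a start; the rules pass over those that are not, and their reading is None.
At some moment in a run one of dish1, dish2, dish3, dry_dish may be knocked a few centimetres aside while the robot is not near it.
It also fails if it takes over 210 s, if anything falls off the work surface, if the arm or the gripper's body presses on something with over 40 N, if the wrist force passes 120 N, or if a joint passes its speed limit or range.

### The arm

A 6-joint arm with a two-finger parallel gripper is mounted at the origin on the work surface. World frame = base frame: x ahead of the robot, y to its left, z up, the work surface at z = 0. Lengths are in m, angles in degrees, forces in N, time in s.
With the tool pointing down it reaches from about 0.35 to 0.875 m from the base axis. Payload 4.2 kg.
Tool frame: the origin (TCP) lies on the centre line of the jaws, within the pads' length; the fingertips stand tip_reach ahead of it and the grasp point (between the pads) is the TCP (tip_reach is the distance from the TCP to the fingertips, in m); z points along the fingers, y is the line along which they close (so a half turn about z gives the same grasp; the last joint's range is limited). The gripper opens to 87 mm and grips with 3 to 60 N. Pads are 19 mm wide; open, the fingers measure 117 mm over their backs; the gripper's body (75 mm by 190 mm) begins 51 mm behind the grasp point.
Start: joints at [84.03, 22.042, 0.453, 0, -68.411, -14.817], TCP at [0.222, 0.584, 0.242] pointing down, gripper open.
Joint ranges: [-179.83, 179.83], [-69.29, 118.12], [-61.27, 80.66], [-181.25, 117.63], [-171.15, -9.14], [-177.46, 177.46]. Speed limits (degrees/s): [159.86, 159.86, 180, 180, 180, 180].

### API

Orientations are given as a 3x3 rotation matrix whose columns are the frame's x, y, z axes.
In Python, from station import sense, capture, finish_job, tip_reach gives the robot as it stands.
- The arm moves only by the tool arm_command, never from a script. Its argument "deltas" is a list of rows, each a list of 7 numbers: the turn, a rotation vector about the tool's x, y, z in rad, then the shift along the tool's x, y, z in cm, then the closure, from -1 (fully open) to 1 (shut), so that 0 is half open. In form: [[rx, ry, rz, dx, dy, dz, hand], ...]. A call has 1 to 8 rows; each row is the pose to reach, as a shift and turn from the pose commanded when the call began, along the tool's axes at that moment; what a row does not reach only later rows make up. A row lasts 1/12 s, in which the tool goes at most 41.7 mm and 7.16 degrees, less where a joint would pass 70% of its speed; a pose out of reach is approached as far as the arm can. A call with a gripper value outside its range is refused whole. The fingers move at their own pace and stop on an object; the grip force is fixed at half the most. Time passes only in rows, so rows that repeat a pose let the fingers close. It gives the time, the measured TCP pose, the force, the opening and the grip force at its end, in the units of the state.
- sense(): the state, without advancing time (a new reading comes with each control period).
- capture(name): name is "scene" or "top" or "wrist"; returns a dict with "pixels" (400x640x3 uint8, blue, green, red), "fovy" (degrees; the focal length in pixels is half the picture's height over the tangent of half this angle, whatever the lens; pixels are square), "cx", "cy" (the principal point, pixels), "k1" (the pictures are not rectified: a ray, as slopes to the right and down, at radius r is drawn at 1 + k1 r^2 times it, then the intrinsics apply), "rvec" (rotation vector, rad) and "tvec" (3), from world to camera coordinates, as OpenCV has them. Camera axes: x right, y down, z forward; pixel columns grow to the right and rows downward; lengths in m; the calibration is good to about 2 mm. A picture is of the moment at which its call begins. There is no depth.
- finish_job(): hands the job in; it is judged then, once.
The state is a dict: "time_s": time; "joints": joint angles; "joint_velocities": joint speeds; "effort": joint torques, N m; "tcp_pos": TCP position; "ee_rot": TCP orientation; "wrist_force": force on the tool from outside, world axes, zero at the start; "moment": the same for the moment, N m; "gripper_width": opening from 0.0 (shut) to 1.0 (fully open); "gripper_force": force on a finger pad.
Only numpy, scipy, OpenCV 4.12 (cv2) and the standard library are available. Lean on these libraries where they do the work, as an engineer would, in place of code of your own. Each camera call takes 0.05 s, during which the arm holds its last target. There are 200 camera calls.

## Working session

There is one attempt and no reset: what is moved stays moved. The work goes in short steps, Python scripts to look and compute and a tool call to move; the robot and the scene stay as the last step left them, time stands still between calls to the robot, and variables do not carry over. Pictures are saved under pics/ and viewed, at most 14 in all, crops included, and the job is handed in when it is done.

Besides the shell and the picture viewer there is one more tool, called after "Request:" by a JSON object that holds its "name" and its "arguments", one argument or row to a line. arm_command: Moves the arm, as the interface text tells. Its arguments: {"type":"object","properties":{"deltas":{"type":"array"}},"required":["deltas"]}

```bash
mkdir -p pics; cat > h.py <<'E'
import numpy as np, cv2, json
from station import sense, capture, finish_job, tip_reach
def cam(name):
    c=capture(name); c['R']=cv2.Rodrigues(np.array(c['rvec'],float))[0]; c['t']=np.array(c['tvec'],float).ravel()
    f=200/np.tan(np.radians(c['fovy'])/2); c['K']=np.array([[f,0,c['cx']],[0,f,c['cy']],[0,0,1.]])
    c['D']=np.array([c['k1'],0,0,0,0.]); c['o']=-c['R'].T@c['t']; return c
def ray(c,uv):
    p=cv2.undistortPoints(np.array(uv,float).reshape(-1,1,2),c['K'],c['D']).reshape(-1,2)
    return np.c_[p,np.ones(len(p))]@c['R']
def plane(c,uv,z):
    d=ray(c,uv); return c['o']+d*((z-c['o'][2])/d[:,2])[:,None]
def proj(c,P):
    return cv2.projectPoints(np.array(P,float).reshape(-1,1,3),np.array(c['rvec'],float),c['t'],c['K'],c['D'])[0].reshape(-1,2)
def tri(cs,uvs):
    A=0;b=0
    for c,uv in zip(cs,uvs):
        d=ray(c,[uv])[0]; d/=np.linalg.norm(d); M=np.eye(3)-np.outer(d,d); A=A+M; b=b+M@c['o']
    return np.linalg.solve(A,b)
def save(c,n): cv2.imwrite('pics/'+n+'.png',c['pixels'])
def delta(target,yaw=None):
    """shift in tool axes (cm) to target; yaw: wanted world direction (deg) of tool y -> rz"""
    s=sense(); R=np.array(s['ee_rot']); d=R.T@(np.array(target)-np.array(s['tcp_pos']))*100
    out=[round(x,2) for x in d]
    if yaw is not None:
        w=np.array([np.cos(np.radians(yaw)),np.sin(np.radians(yaw)),0]); l=R.T@w
        a=np.arctan2(-l[0],l[1]); a=(a+np.pi/2)%np.pi-np.pi/2; out=['rz %.3f'%a]+out
    return out
E
python3 - <<'E'
from h import *
a=cam('scene');b=cam('top');save(a,'scene0');save(b,'top0')
s=sense();print(tip_reach if not callable(tip_reach) else tip_reach(),s['tcp_pos'],np.round(s['ee_rot'],3),s['time_s'],a['o'],b['o'],a['fovy'],b['fovy'])
E
```

```text
0.019 [0.22161921 0.58386617 0.24059134] [[ 0.935 -0.355 -0.001]
 [-0.355 -0.935 -0.002]
 [ 0.     0.002 -1.   ]] 0.1 [1.18897382 0.32731613 0.73698588] [0.37866913 0.1187384  1.14198935] 57.45298897382126 54.652683651959954
```

View pics/scene0.png

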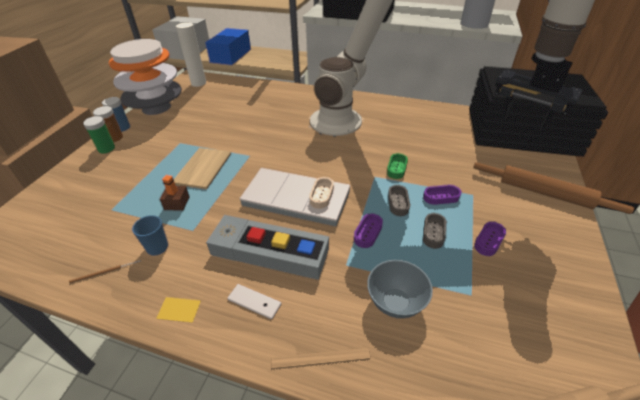

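View pics/top0.png

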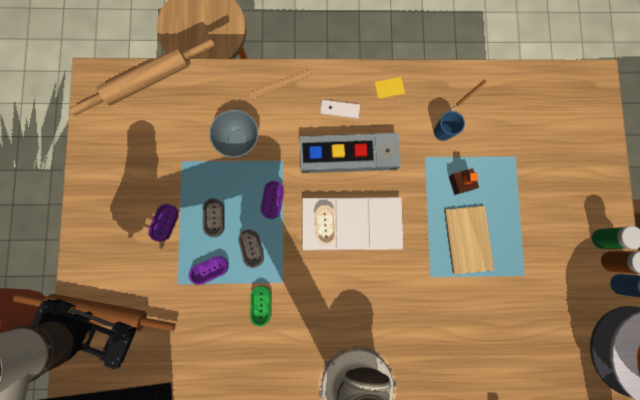

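Top view, raw candidates: dark grey at top (214,217) and (251,248). The look-alikes are purple at (163,222), (272,200), (209,268) and green at (261,305). The pale dish is at (324,223), the probe at (473,178), the board at (469,239) and the keys at (315/338/361,151). I choose the two dark grey dishes and check them in a close crop.

```bash
python3 - <<'E'
from h import *
a=cam('scene');b=cam('top')
def z(c,x0,y0,w,h,W,H): return cv2.resize(c['pixels'][y0:y0+h,x0:x0+w],(W,H),interpolation=cv2.INTER_CUBIC)
m=np.vstack([np.hstack([z(a,340,140,130,110,400,300),z(b,170,170,130,110,400,300)]),np.hstack([z(a,200,160,160,120,400,300),z(b,290,120,150,140,400,300)])])
cv2.imwrite('pics/crop1.png',m)
hsv=cv2.cvtColor(b['pixels'],cv2.COLOR_BGR2HSV)
for n,uv in dict(dA=(214,217),dB=(251,248),dry=(324,223),red=(361,151),yel=(338,151),blu=(315,152),probe=(473,178),board=(469,239)).items():
    print(n,hsv[uv[1]-3:uv[1]+4:3,uv[0]-6:uv[0]+7:6].reshape(-1,3).tolist(), plane(b,[uv],0.03)[0].round(3))
E
```

```text
dA [[14, 49, 98], [16, 52, 94], [14, 52, 93], [13, 52, 89], [12, 44, 58], [13, 53, 86], [17, 51, 105], [17, 51, 100], [14, 53, 91]] [0.476 0.401 0.03 ]
dB [[14, 49, 98], [14, 49, 89], [14, 49, 88], [16, 51, 95], [15, 36, 42], [15, 46, 99], [13, 52, 79], [15, 47, 98], [16, 53, 102]] [0.387 0.295 0.03 ]
dry [[22, 49, 237], [16, 78, 171], [23, 44, 239], [20, 56, 237], [19, 59, 231], [22, 44, 239], [17, 72, 230], [19, 56, 217], [22, 44, 239]] [0.456 0.087 0.03 ]
red [[1, 224, 173], [1, 219, 199], [179, 163, 64], [0, 220, 168], [1, 217, 200], [1, 191, 80], [1, 223, 153], [1, 219, 197], [0, 201, 100]] [ 0.668 -0.025  0.03 ]
yel [[22, 205, 178], [23, 201, 228], [21, 199, 136], [22, 205, 169], [23, 198, 230], [21, 201, 175], [21, 205, 148], [23, 200, 230], [22, 200, 191]] [0.668 0.043 0.03 ]
blu [[110, 203, 113], [110, 207, 190], [110, 208, 151], [111, 204, 104], [110, 208, 190], [110, 205, 159], [111, 191, 100], [110, 207, 193], [110, 207, 158]] [0.665 0.111 0.03 ]
probe [[10, 202, 58], [12, 214, 237], [95, 76, 178], [10, 220, 81], [12, 215, 237], [94, 70, 176], [10, 227, 111], [10, 214, 148], [95, 75, 177]] [ 0.585 -0.354  0.03 ]
board [[18, 119, 204], [18, 114, 223], [18, 116, 211], [18, 119, 206], [18, 115, 222], [18, 117, 211], [18, 118, 206], [18, 117, 222], [18, 115, 212]] [ 0.406 -0.332  0.03 ]
```

View pics/crop1.png

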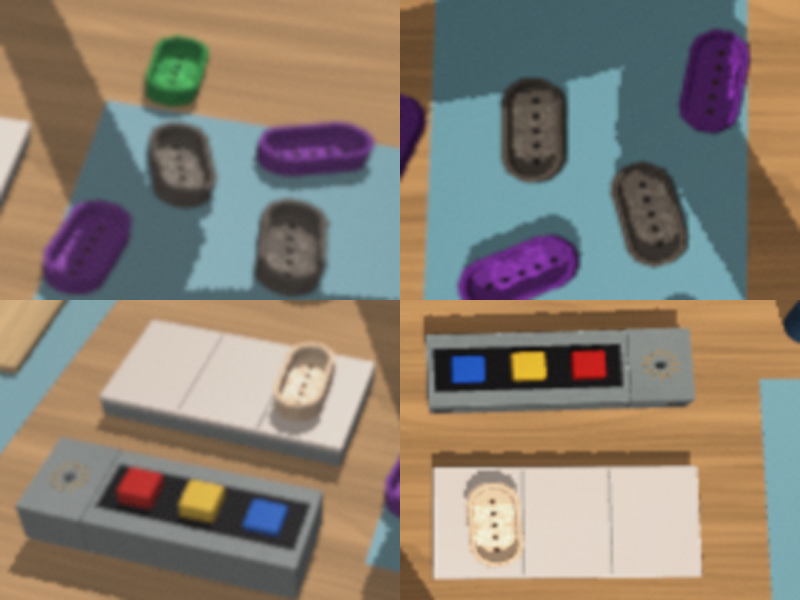

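The crop shows both grey dishes standing right way up at (535,130) and (650,213) of the crop. The blue key is in, and red and yellow are up. Now for the measurements.

```bash
cat >> h.py <<'E'
RNG=dict(red=((0,150,60),(6,255,255)),yellow=((19,150,100),(27,255,255)),blue=((105,150,80),(115,255,255)),
 orange=((7,180,60),(14,255,255)),raw=((8,25,25),(22,75,135)),pale=((14,30,130),(28,110,255)),white=((0,0,150),(180,28,255)),wood=((14,95,170),(22,140,255)))
def blobs(c,key,near,rad,close=3):
    h=cv2.cvtColor(c['pixels'],cv2.COLOR_BGR2HSV); m=cv2.inRange(h,*[np.array(x) for x in RNG[key]])
    k=np.zeros_like(m); cv2.circle(k,tuple(int(x) for x in near),rad,255,-1); m&=k
    m=cv2.morphologyEx(m,cv2.MORPH_CLOSE,np.ones((close,close)))
    n=cv2.findContours(m,cv2.RETR_EXTERNAL,cv2.CHAIN_APPROX_NONE)[0]
    return max(n,key=cv2.contourArea).reshape(-1,2) if n else None
def rect(c,ct,z):
    """min area rectangle (m) of contour cast on plane z: centre, long-axis yaw deg, sizes long,short"""
    p=plane(c,cv2.convexHull(ct).reshape(-1,2),z)[:,:2]
    (x,y),(w,h),a=cv2.minAreaRect((p*1000).astype(np.float32))
    if w<h: w,h,a=h,w,a+90
    return round(x/1000,4),round(y/1000,4),round((a+90)%180-90,1),round(w),round(h)
E
python3 - <<'E'
from h import *
a=cam('scene');b=cam('top')
T=dict(red=((361,151),(257,236)),yellow=((338,151),(281,240)),blue=((315,152),(306,247)),orange=((473,178),(169,183)))
for n,(t,s) in T.items():
    ct,cs=blobs(b,n,t,14),blobs(a,n,s,16)
    ut,us=[np.array(cv2.minAreaRect(x)[0]) for x in(ct,cs)]
    print(n,ut,us,tri([b,a],[ut,us]).round(4),rect(b,ct,{'red':.066,'yellow':.066,'blue':.056}.get(n,.1)))
for n,t,s,z,r in (('raw',(214,217),(434,230),.024,26),('raw',(251,248),(399,200),.024,24),('pale',(324,223),(321,192),.054,24),('white',(352,223),(296,195),.03,62),('wood',(469,239),(204,167),.012,45)):
    ct=blobs(b,n,t,r,5);cs=blobs(a,n,s,r,5)
    ut,us=[np.array(cv2.minAreaRect(x)[0]) for x in(ct,cs)]
    print(n,rect(b,ct,z),rect(a,cs,z),tri([b,a],[ut,us]).round(3))
E
```

```text
red [360.5 150. ] [255.5 235. ] [ 0.6647 -0.0196  0.0532] (0.6617, -0.0185, -0.2, 41, 38)
yellow [337.5 150.5] [280.11541748 239.9230957 ] [0.6632 0.0467 0.0551] (0.6604, 0.0471, -0.2, 38, 37)
blue [315. 152.] [305.64709473 246.41177368] [0.6603 0.1117 0.0499] (0.6588, 0.1114, -0.4, 35, 35)
orange [470. 178.] [169.84614563 185.26924133] [ 0.5772 -0.3274  0.0692] (0.5723, -0.3156, 89.6, 40, 34)
raw (0.4771, 0.4054, 1.2, 104, 51) (0.4905, 0.4078, 0.2, 119, 52) [0.478 0.41  0.009]
raw (0.3876, 0.297, 14.9, 104, 54) (0.4027, 0.3012, 14.5, 113, 52) [0.387 0.3   0.008]
pale (0.4584, 0.0909, -47.7, 132, 123) (0.4445, 0.0958, 26.7, 183, 107) [0.457 0.091 0.07 ]
white (0.4379, 0.0498, -81.1, 208, 144) (0.4613, 0.0124, 89.9, 282, 147) [0.445 0.027 0.015]
wood (0.3891, -0.3371, -0.4, 224, 136) (0.33, -0.3867, 54.1, 373, 269) [ 0.391 -0.332  0.056]
```

Request:
{"name": "arm_command", "arguments": {
  "deltas": [
    [0,0,-0.363,27.8,14.5,-4,-1],
    [0,0,-0.363,27.8,14.5,-4,-1],
    [0,0,-0.363,27.8,14.5,-4,-1],
    [0,0,-0.363,27.8,14.5,-4,-1],
    [0,0,-0.363,27.8,14.5,-4,-1],
    [0,0,-0.363,27.8,14.5,-4,-1],
    [0,0,-0.363,27.8,14.5,-4,-1],
    [0,0,-0.363,27.8,14.5,-4,-1]
  ]
}}

```text
time_s: 0.97
tcp_pos: [0.4321, 0.3473, 0.2825]
ee_rot: [[1.0, -0.002, 0.001], [-0.002, -1.0, 0.0], [0.001, -0.0, -1.0]]
wrist_force: [-0.1, 1.2, -1.4]
gripper_width: 0.998
gripper_force: 0.0
```

```bash
python3 - <<'E'
from h import *
w=cam('wrist');save(w,'w1');s=sense();print(s['tcp_pos'],np.round(s['ee_rot'],3),w['o'],w['fovy'],s['joints'])
print(delta((.662,-.0185,.12)),proj(w,[(.477,.405,.024),(.388,.297,.024)]))
E
```

```text
[0.43363084 0.3456911  0.2829728 ] [[ 1.    -0.005  0.002]
 [-0.005 -1.    -0.   ]
 [ 0.002  0.    -1.   ]] [0.51182193 0.34774698 0.42522108] 67.31762055839444 [ 55.35824435  13.56497409  -5.75632999   0.09552944 -70.62395477
  34.34897854]
[np.float64(22.97), np.float64(36.31), np.float64(16.34)] [[281.6226249  135.58424246]
 [361.63066196 200.13987611]]
```

View pics/w1.png

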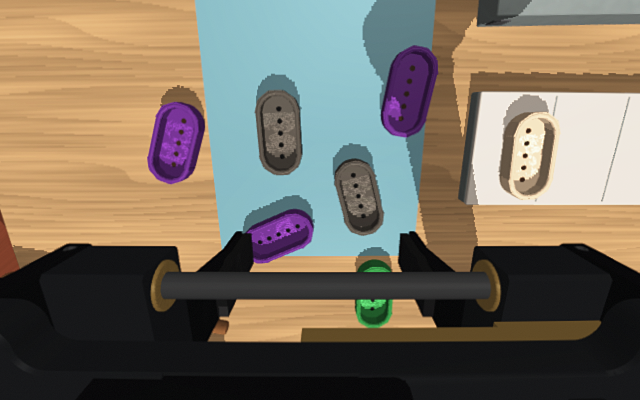

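The wrist view shows the grey dishes at (279,132) and (358,195), both upright, and the pale one at (530,155). Going to the red key.

Request:
{"name": "arm_command", "arguments": {
  "deltas": [
    [0,0,0,23,36.3,10,1],
    [0,0,0,23,36.3,10,1],
    [0,0,0,23,36.3,10,1],
    [0,0,0,23,36.3,10,1],
    [0,0,0,23,36.3,10,1],
    [0,0,0,23,36.3,10,1],
    [0,0,0,23,36.3,10,1],
    [0,0,0,23,36.3,10,1]
  ]
}}

```text
time_s: 1.68
tcp_pos: [0.6048, 0.0742, 0.2056]
ee_rot: [[1.0, 0.0, 0.0], [0.0, -1.0, 0.0], [0.0, -0.0, -1.0]]
wrist_force: [1.3, 0.4, 1.2]
gripper_width: 0.479
gripper_force: 0.0
```

Request:
{"name": "arm_command", "arguments": {
  "deltas": [
    [0,0,0,0,0,0,1],
    [0,0,0,0,0,0,1],
    [0,0,0,0,0,0,1],
    [0,0,0,0,0,0,1]
  ]
}}

```text
time_s: 2.02
tcp_pos: [0.6038, 0.0769, 0.2065]
ee_rot: [[1.0, 0.002, 0.001], [0.002, -1.0, 0.0], [0.001, -0.0, -1.0]]
wrist_force: [-1.2, -0.2, 0.1]
gripper_width: 0.173
gripper_force: 0.0
```

```bash
python3 - <<'E'
from h import *
w=cam('wrist');save(w,'w2');s=sense();print(s['tcp_pos'],delta((.662,-.0185,.075)),w['o'])
for k,y in (('red',-.0185),('yellow',.047),('blue',.111)):
    z=.056 if k=='blue' else .066
    u=proj(w,[(.66,y,z)])[0]; ct=blobs(w,k,u,60); print(k,u,rect(w,ct,z) if ct is not None else None)
E
```

```text
[0.60377422 0.07713399 0.20667329] [np.float64(5.79), np.float64(9.58), np.float64(13.17)] [0.68361726 0.07763285 0.34924369]
red [428.63833166 134.65066135] (0.6666, -0.0148, -89.4, 39, 36)
yellow [358.17566636 134.41500545] (0.6646, 0.048, 0.8, 36, 36)
blue [290.29184514 133.43636254] (0.6627, 0.1125, -88.0, 36, 36)
```

View pics/w2.png

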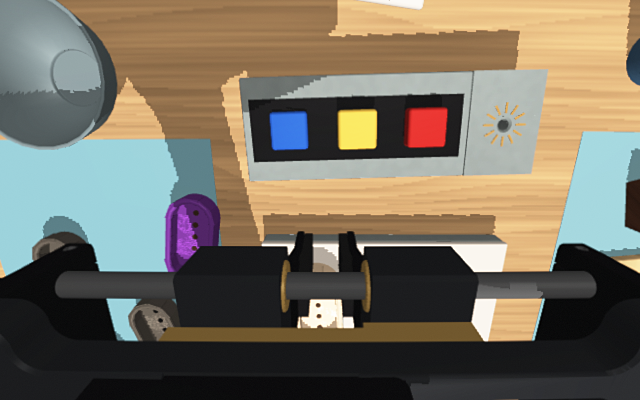

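Wrist view: keys at (289,130), (357,129) and (427,127), socket at (504,125).

Request:
{"name": "arm_command", "arguments": {
  "deltas": [
    [0,0,0,6,9.4,6,1],
    [0,0,0,6,9.4,6,1],
    [0,0,0,6,9.4,6,1],
    [0,0,0,6,9.4,10,1],
    [0,0,0,6,9.4,11,1],
    [0,0,0,6,9.4,12,1],
    [0,0,0,6,9.4,12.6,1],
    [0,0,0,6,9.4,13.1,1]
  ]
}}

```text
time_s: 2.73
tcp_pos: [0.6649, -0.0165, 0.0765]
ee_rot: [[1.0, 0.003, 0.003], [0.003, -1.0, 0.0], [0.003, -0.0, -1.0]]
wrist_force: [-0.6, -0.6, 0.1]
gripper_width: 0.004
gripper_force: 0.0
```

Request:
{"name": "arm_command", "arguments": {
  "deltas": [
    [0,0,0,0,0,0,1],
    [0,0,0,0,0,0.1,1],
    [0,0,0,0,0,0,1],
    [0,0,0,0,0,-4,1],
    [0,0,0,0,0,-9,1],
    [0,0,0,-8,6,-12,-1],
    [0,0,0,-12,6,-12,-1],
    [0,0,0,-12,6,-12,-1]
  ]
}}

```text
time_s: 3.4
tcp_pos: [0.5576, -0.0726, 0.1933]
ee_rot: [[1.0, 0.001, 0.004], [0.001, -1.0, 0.001], [0.004, -0.001, -1.0]]
wrist_force: [0.1, -0.4, 0.4]
gripper_width: 0.15
gripper_force: 0.0
```

```bash
python3 - <<'E'
from h import *
w=cam('wrist');save(w,'w3');s=sense();print(s['tcp_pos'],delta((.388,.297,.16),104.9),w['o'],s['wrist_force'],s['time_s'])
b=cam('top')
for c in (b,w):
  for k,p in (('red',(.665,-.016,.06)),('yellow',(.665,.047,.06)),('blue',(.66,.111,.06))):
    u=proj(c,[p])[0]; ct=blobs(c,k,u,14 if c is b else 50)
    if ct is not None: print(k,u,len(ct),rect(c,ct,.056),rect(c,ct,.066))
E
```

```text
[ 0.54995975 -0.07491591  0.19457128] ['rz -0.262', np.float64(-16.27), np.float64(-37.15), np.float64(3.52)] [ 0.63702806 -0.07199981  0.3362032 ] [-7.33523776 -0.76661969 -0.44645598] 3.45
red [259.91717568  74.85219542] 161 (0.6659, -0.0179, 1.9, 36, 36) (0.6649, -0.0198, 1.9, 35, 35)
yellow [186.92377702  75.2339187 ] 171 (0.6649, 0.0491, -88.3, 41, 38) (0.6639, 0.0447, -88.3, 40, 36)
blue [114.8698062   82.05907745] 175 (0.6629, 0.1141, -89.0, 44, 37) (0.662, 0.1074, -89.0, 43, 36)
```

View pics/w3.png

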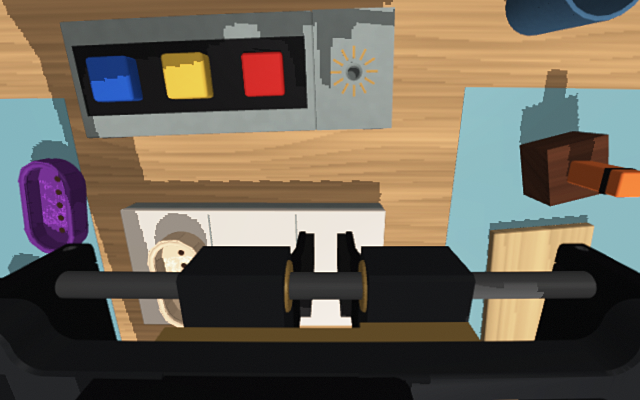

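Red (263,73) is in; yellow and blue stand up; the socket is at (353,73). Moving over the pale dish.

Request:
{"name": "arm_command", "arguments": {
  "deltas": [
    [0,0,0,-10,-14,-7,-1],
    [0,0,0,-10,-14,-7,-1],
    [0,0,0,-10,-14,-7,-1],
    [0,0,0,-10,-14,-7,-1],
    [0,0,0,-10,-14,-7,-1],
    [0,0,0,-10,-14,-7,-1],
    [0,0,0,-10,-14,-7,-1],
    [0,0,0,-10,-14,-7,-1]
  ]
}}

```text
time_s: 4.17
tcp_pos: [0.4583, 0.0677, 0.2614]
ee_rot: [[1.0, 0.0, 0.0], [0.0, -1.0, 0.0], [0.0, -0.0, -1.0]]
wrist_force: [0.2, -0.1, 0.4]
gripper_width: 0.846
gripper_force: 0.0
```

```bash
python3 - <<'E'
from h import *
w=cam('wrist');save(w,'w4');b=cam('top');s=sense();print(s['tcp_pos'],s['time_s'])
h=cv2.cvtColor(w['pixels'],cv2.COLOR_BGR2HSV)
u=proj(w,[(.458,.087,.05)])[0].astype(int);print(u,h[u[1]-20:u[1]+21:8,u[0]-24:u[0]+25:8].tolist()[2])
E
```

```text
[0.45838844 0.06703821 0.26071656] 4.2667
[309 177] [[20, 25, 234], [18, 69, 215], [24, 27, 245], [21, 43, 243], [20, 56, 241], [21, 44, 243], [19, 43, 239]]
```

View pics/w4.png

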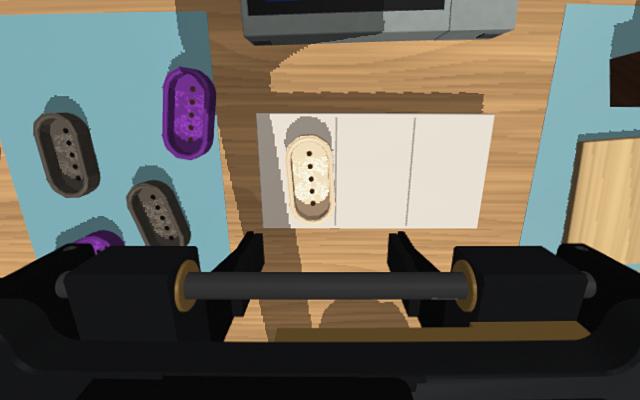

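Wrist view: pale rim spans columns 286–335 and rows 135–221, with holes from (309,153) to (312,203). Plate corners are at (257,114), (494,115), (477,228), (264,228).

```bash
python3 - <<'E'
from h import *
w=cam('wrist')
print('rim',plane(w,[(286,178),(335,178),(310,135),(311,221)],.054).round(4)[:,:2].tolist())
print('holes',plane(w,[(309,153),(310.5,178),(312,203)],.036).round(4)[:,:2].tolist())
P=plane(w,[(257,114),(494,115),(477,228),(264,228)],.03)[:,:2];print('plate',P.round(4).tolist(),P.mean(0),np.linalg.norm(P-np.roll(P,1,0),axis=1))
print('lines',plane(w,[(336,116),(335,228),(413,116),(407,228)],.03).round(4)[:,:2].tolist())
print('rawA holes',plane(w,[(66,131),(73,154),(79,178)],.006).round(4)[:,:2].tolist())
b=cam('top');print('tri',tri([w,b],[(310.5,178),(324.5,223)]))
print(delta((.458,.087,.12)))
E
```

```text
rim [[0.4577, 0.1141], [0.4576, 0.0557], [0.508, 0.0847], [0.4028, 0.0852]]
holes [[0.4848, 0.0872], [0.4534, 0.0858], [0.4206, 0.0844]]
plate [[0.5308, 0.1491], [0.5298, -0.1365], [0.3829, -0.1371], [0.3836, 0.1495]] [0.45675862 0.00625516] [0.14724518 0.28555778 0.14693247 0.28658002]
lines [[0.5283, 0.0543], [0.3834, 0.0544], [0.5283, -0.0383], [0.3832, -0.0423]]
rawA holes [[0.5106, 0.4075], [0.4804, 0.4054], [0.4474, 0.4051]]
tri [0.45522103 0.08572371 0.04333718]
[np.float64(-0.02), np.float64(-2.02), np.float64(14.06)]
```

Request:
{"name": "arm_command", "arguments": {
  "deltas": [
    [0,0,0,-0.3,-1.85,4,-1],
    [0,0,0,-0.3,-1.85,8,-1],
    [0,0,0,-0.3,-1.85,12,-1],
    [0,0,0,-0.3,-1.85,16,-1],
    [0,0,0,-0.3,-1.85,18.5,-1],
    [0,0,0,-0.3,-1.85,20,-1],
    [0,0,0,-0.3,-1.85,20.6,-1],
    [0,0,0,-0.3,-1.85,20.6,-1]
  ]
}}

```text
time_s: 5.03
tcp_pos: [0.4545, 0.0852, 0.0536]
ee_rot: [[1.0, -0.001, -0.004], [-0.001, -1.0, -0.002], [-0.004, 0.002, -1.0]]
wrist_force: [0.6, -0.1, -0.7]
gripper_width: 1.002
gripper_force: 0.0
```

Request:
{"name": "arm_command", "arguments": {
  "deltas": [
    [0,0,0,0,0,0,0.5],
    [0,0,0,0,0,0,0.5],
    [0,0,0,0,0,0,0.5],
    [0,0,0,0,0,0,0.5],
    [0,0,0,0,0,0,0.5],
    [0,0,0,0,0,0,0.5],
    [0,0,0,0,0,0,0.5],
    [0,0,0,0,0,-2,0.5]
  ]
}}

```text
time_s: 5.7
tcp_pos: [0.4527, 0.085, 0.0729]
ee_rot: [[1.0, -0.001, -0.007], [-0.001, -1.0, -0.003], [-0.007, 0.003, -1.0]]
wrist_force: [-0.7, -0.4, -1.3]
gripper_width: 0.647
gripper_force: 29.6
```

Request:
{"name": "arm_command", "arguments": {
  "deltas": [
    [0,0,0,0,0,-4,0.5],
    [0,0,0,0,3,-8,0.5],
    [0,0,0,0,7,-12,0.5],
    [0,0,0,0,11,-16,0.5],
    [0,0,0,0,15,-18,0.5],
    [0,0,0,0,19,-18,0.5],
    [0,0,0,0,23,-18,0.5],
    [0,0,0,0,27,-18,0.5]
  ]
}}

```text
time_s: 6.37
tcp_pos: [0.455, -0.1552, 0.255]
ee_rot: [[1.0, 0.001, 0.003], [0.001, -1.0, 0.0], [0.003, -0.0, -1.0]]
wrist_force: [1.5, 0.2, -0.8]
gripper_width: 0.645
gripper_force: 29.6
```

Request:
{"name": "arm_command", "arguments": {
  "deltas": [
    [0,0,0,0,4,0,0.5],
    [0,0,0,0,4,0,0.5],
    [0,0,0,0,4,0,0.5]
  ]
}}

```text
time_s: 6.62
tcp_pos: [0.4542, -0.1954, 0.2525]
ee_rot: [[1.0, -0.005, -0.002], [-0.005, -1.0, 0.001], [-0.002, -0.001, -1.0]]
wrist_force: [-0.6, 1.6, -1.2]
gripper_width: 0.644
gripper_force: 29.6
```

```bash
python3 - <<'E'
from h import *
w=cam('wrist');b=cam('top');save(w,'w5');s=sense();print(s['tcp_pos'],s['gripper_width'],s['time_s'])
t=b['pixels'][150:290,410:540];t=cv2.resize(t,(520,560),interpolation=cv2.INTER_CUBIC)
im=np.zeros((560,800,3),np.uint8);im[:200,:320]=cv2.resize(w['pixels'],(320,200));
im[:400,:]=0
cv2.imwrite('pics/b5.png',np.hstack([t,np.zeros((560,10,3),np.uint8)]))
hs=cv2.cvtColor(b['pixels'],cv2.COLOR_BGR2HSV);print(hs[200:280:10,469].tolist(),hs[239,440:500:6].tolist())
E
```

```text
[ 0.45464252 -0.193388    0.25280115] 0.6473179937775313 6.7167
[[20, 37, 226], [20, 38, 223], [20, 43, 190], [17, 118, 199], [18, 114, 226], [18, 117, 222], [17, 117, 214], [18, 118, 208]] [[20, 45, 163], [16, 78, 218], [16, 81, 205], [17, 111, 216], [18, 117, 212], [18, 114, 225], [18, 117, 211], [18, 119, 203], [18, 113, 205], [94, 77, 175]]
```

View pics/w5.png

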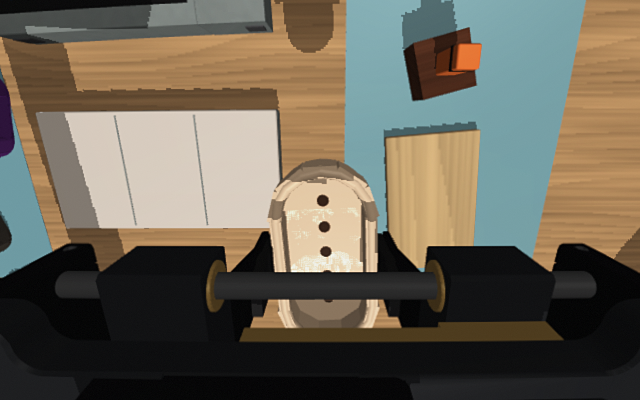

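Wrist view: the dish is held, the board's far corners are at (386,138) and (479,130), and the stand's top is near (440,50).

```bash
python3 - <<'E'
from h import *
w=cam('wrist')
Q=plane(w,[(386,138),(479,130),(387,230),(475,245)],.012)[:,:2]
d1=Q[0]-Q[2];d2=Q[1]-Q[3];e=Q[0]-Q[1]
ang=[np.degrees(np.arctan2(v[1],v[0])).round(1) for v in(d1,d2,e)]
print(Q.round(4),ang,np.linalg.norm(e))
y=np.radians((ang[0]+ang[1])/2*.5+(ang[2]-90)*.5);m=(Q[0]+Q[1])/2;c=m-.095*np.array([np.cos(y),np.sin(y)]);print(np.degrees(y),c)
b=cam('top')
B=plane(b,[(447,207),(485,205),(493,272),(452,274)],.012)[:,:2];print(B.round(3),B.mean(0))
print(delta((*c,.10)))
E
```

```text
[[ 0.4975 -0.2693]
 [ 0.5077 -0.3858]
 [ 0.3724 -0.278 ]
 [ 0.3493 -0.4037]] [np.float64(4.0), np.float64(6.5), np.float64(95.0)] 0.11691383323790097
5.125 [ 0.40797195 -0.33604405]
[[ 0.502 -0.279]
 [ 0.507 -0.393]
 [ 0.31  -0.404]
 [ 0.306 -0.283]] [ 0.40622213 -0.33981894]
[np.float64(-4.73), np.float64(14.34), np.float64(15.31)]
```

Request:
{"name": "arm_command", "arguments": {
  "deltas": [
    [0,0,-0.05,-1.5,4,2,0.5],
    [0,0,-0.087,-3,8,4,0.5],
    [0,0,-0.087,-4.75,11,6,0.5],
    [0,0,-0.087,-4.75,14.45,8,0.5],
    [0,0,-0.087,-4.75,14.45,12,0.5],
    [0,0,-0.087,-4.75,14.45,16,0.5],
    [0,0,-0.087,-4.75,14.45,18,0.5],
    [0,0,-0.087,-4.75,14.45,19,0.5]
  ]
}}

```text
time_s: 7.48
tcp_pos: [0.406, -0.3362, 0.0599]
ee_rot: [[0.996, 0.088, -0.006], [0.088, -0.996, 0.003], [-0.006, -0.004, -1.0]]
wrist_force: [-1.3, 0.7, -1.1]
gripper_width: 0.648
gripper_force: 29.6
```

Request:
{"name": "arm_command", "arguments": {
  "deltas": [
    [0,0,0,0,0,1,0.5],
    [0,0,0,0,0,1.8,0.5],
    [0,0,0,0,0,2.3,0.5],
    [0,0,0,0,0,2.5,0.5],
    [0,0,0,0,0,2.5,0.5]
  ]
}}

```text
time_s: 7.9
tcp_pos: [0.4083, -0.3382, 0.039]
ee_rot: [[0.996, 0.088, 0.001], [0.088, -0.996, -0.001], [0.001, 0.001, -1.0]]
wrist_force: [-0.2, 0.6, -1.6]
gripper_width: 0.644
gripper_force: 29.6
```

Request:
{"name": "arm_command", "arguments": {
  "deltas": [
    [0,0,0,0,0,0.25,0.5],
    [0,0,0,0,0,0.25,0.5],
    [0,0,0,0,0,0.25,-0.6],
    [0,0,0,0,0,0.25,-1],
    [0,0,0,0,0,0.25,-1],
    [0,0,0,0,0,0.25,-1],
    [0,0,0,0,0,0.25,-1],
    [0,0,0,0,0,0.25,-1]
  ]
}}

```text
time_s: 8.57
tcp_pos: [0.4076, -0.3383, 0.0359]
ee_rot: [[0.996, 0.087, -0.0], [0.087, -0.996, -0.0], [-0.0, 0.0, -1.0]]
wrist_force: [1.1, 0.1, 0.9]
gripper_width: 0.975
gripper_force: 0.0
```

Request:
{"name": "arm_command", "arguments": {
  "deltas": [
    [0,0,0,0,0,0,-1],
    [0,0,0,0,0,-3,-1],
    [0,0,0,0,0,-7,-1],
    [0,0,0,0,0,-11,-1],
    [0,0,0,0,0,-15,-1],
    [0,0,0,0,0,-19,-1],
    [0,0,0,0,0,-21,-1],
    [0,0,0,0,0,-21,-1]
  ]
}}

```text
time_s: 9.23
tcp_pos: [0.41, -0.3397, 0.2521]
ee_rot: [[0.996, 0.088, 0.011], [0.088, -0.996, -0.006], [0.01, 0.007, -1.0]]
wrist_force: [0.1, -0.6, 0.5]
gripper_width: 1.0
gripper_force: 0.0
```

```bash
python3 - <<'E'
from h import *
w=cam('wrist');save(w,'w6');s=sense();print(s['tcp_pos'],s['gripper_width'],s['time_s'])
print(delta((.42,.32,.26),90),delta((.388,.297,.2),104.9))
E
```

```text
[ 0.4087124  -0.33872113  0.24878933] 1.0031158482585412 9.2833
['rz 0.087', np.float64(6.87), np.float64(-65.52), np.float64(-1.29)] ['rz -0.173', np.float64(3.45), np.float64(-63.53), np.float64(4.7)]
```

View pics/w6.png

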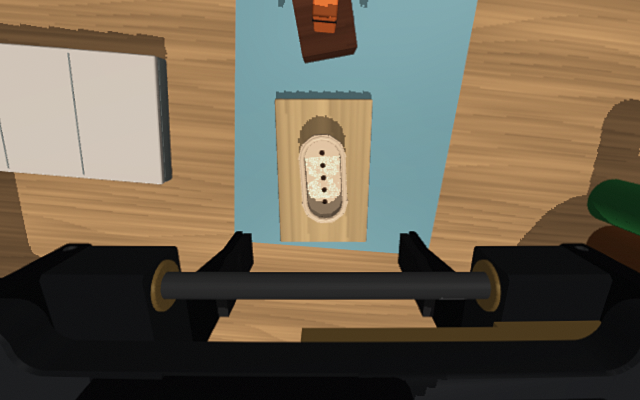

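The dish lies flat and central on the board (323,180). On to the raw dishes.

Request:
{"name": "arm_command", "arguments": {
  "deltas": [
    [0,0,0.087,4,-33,-2,-1],
    [0,0,0.087,4,-33,-2,-1],
    [0,0,0.087,4,-33,-2,-1],
    [0,0,0.087,4,-33,-2,-1],
    [0,0,0.087,4,-33,-2,-1],
    [0,0,0.087,4,-33,-2,-1],
    [0,0,0.087,4,-33,-2,-1],
    [0,0,0.087,4,-33,-2,-1]
  ]
}}

```text
time_s: 9.95
tcp_pos: [0.4174, -0.0043, 0.2646]
ee_rot: [[1.0, 0.0, -0.003], [0.0, -1.0, -0.001], [-0.003, 0.001, -1.0]]
wrist_force: [1.4, 0.5, 0.1]
gripper_width: 1.001
gripper_force: 0.0
```

Request:
{"name": "arm_command", "arguments": {
  "deltas": [
    [0,0,0,0,-32,0,-1],
    [0,0,0,0,-32,0,-1],
    [0,0,0,0,-32,0,-1],
    [0,0,0,0,-32,0,-1],
    [0,0,0,0,-32,0,-1],
    [0,0,0,0,-32,0,-1],
    [0,0,0,0,-32,0,-1],
    [0,0,0,0,-32,0,-1]
  ]
}}

```text
time_s: 10.62
tcp_pos: [0.4177, 0.3168, 0.2638]
ee_rot: [[1.0, 0.002, -0.002], [0.002, -1.0, -0.002], [-0.002, 0.002, -1.0]]
wrist_force: [-0.0, 0.6, 0.5]
gripper_width: 1.002
gripper_force: 0.0
```

```bash
python3 - <<'E'
from h import *
w=cam('wrist');b=cam('top');save(w,'w7');s=sense();print(s['tcp_pos'],s['time_s'])
for p in ((.388,.297,.024),(.477,.405,.024)):
    u=proj(w,[p])[0];t=proj(b,[p])[0];ct=blobs(w,'raw',u,60,5);cb=blobs(b,'raw',t,26,5)
    print(u,[rect(c,x,.024) if x is not None else None for c,x in((w,ct),(b,cb))])
    print(tri([w,b],[cv2.minAreaRect(ct)[0],cv2.minAreaRect(cb)[0]]))
E
```

```text
[0.41801399 0.31740377 0.26312765] 10.7167
[340.08769659 193.52346612] [(0.3906, 0.3005, 14.5, 110, 55), (0.3585, 0.292, -86.3, 56, 45)]
[ 0.36073695  0.30185885 -0.07647027]
[254.10226096 124.41368992] [(0.4796, 0.4079, 1.0, 107, 58), (0.4679, 0.4203, 5.5, 121, 88)]
[ 0.47627154  0.4357989  -0.05998776]
```

View pics/w7.png

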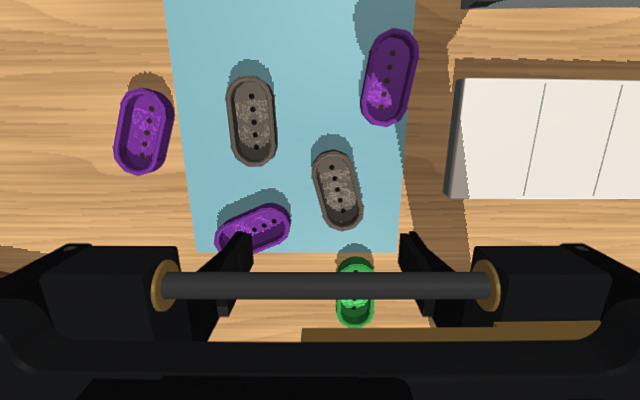

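Wrist view: grey dishes at (252,120) and (337,190). A purple one's end at (290,212) is close to the left finger's path, so I grasp the nearer dish 12 mm towards its far end with a narrower opening.

Request:
{"name": "arm_command", "arguments": {
  "deltas": [
    [0,0,-0.12,-1.6,1.4,4,-0.65],
    [0,0,-0.24,-1.6,1.4,8,-0.65],
    [0,0,-0.253,-1.6,1.4,12,-0.65],
    [0,0,-0.253,-1.6,1.4,16,-0.65],
    [0,0,-0.253,-1.6,1.4,18,-0.65],
    [0,0,-0.253,-1.6,1.4,18,-0.65],
    [0,0,-0.253,-1.6,1.4,18,-0.65],
    [0,0,-0.253,-1.6,1.4,18,-0.65]
  ]
}}

```text
time_s: 11.38
tcp_pos: [0.4034, 0.3004, 0.0869]
ee_rot: [[0.968, 0.251, 0.001], [0.251, -0.968, 0.001], [0.002, -0.001, -1.0]]
wrist_force: [-0.3, -0.1, 0.8]
gripper_width: 0.828
gripper_force: 0.0
```

Request:
{"name": "arm_command", "arguments": {
  "deltas": [
    [0,0,0,0,0,2,-0.65],
    [0,0,0,0,0,4,-0.65],
    [0,0,0,0,0,5.3,-0.65],
    [0,0,0,0,0,5.8,-0.65],
    [0,0,0,0,0,5.8,-0.65],
    [0,0,0,0,0,5.8,0.5],
    [0,0,0,0,0,5.8,0.5],
    [0,0,0,0,0,5.8,0.5]
  ]
}}

```text
time_s: 12.05
tcp_pos: [0.4034, 0.301, 0.0293]
ee_rot: [[0.968, 0.251, 0.002], [0.251, -0.968, 0.003], [0.003, -0.002, -1.0]]
wrist_force: [-0.2, 1.3, 0.6]
gripper_width: 0.676
gripper_force: 0.6
```

Request:
{"name": "arm_command", "arguments": {
  "deltas": [
    [0,0,0,0,0,0,0.5],
    [0,0,0,0,0,0,0.5],
    [0,0,0,0,0,0,0.5],
    [0,0,0,0,0,-2,0.5],
    [0,0,0,0,0,-6,0.5],
    [0,0,0,0,0,-10,0.5],
    [0,0,0,0,0,-14,0.5],
    [0,0,0,0,0,-14,0.5]
  ]
}}

```text
time_s: 12.72
tcp_pos: [0.4059, 0.3033, 0.1759]
ee_rot: [[0.968, 0.252, 0.011], [0.252, -0.968, 0.012], [0.014, -0.008, -1.0]]
wrist_force: [1.4, 0.2, -0.5]
gripper_width: 0.641
gripper_force: 30.0
```

```bash
python3 - <<'E'
from h import *
s=sense();print(s['tcp_pos'],s['gripper_width'],s['time_s'])
print(delta((.457+.012,.1015,.12),90))
w=cam('wrist');save(w,'w8')
u=proj(w,[(.48,.408,.024)])[0];ct=blobs(w,'raw',u,60,5);print(u,rect(w,ct,.024))
E
```

```text
[0.40593848 0.30330953 0.17594338] 0.6414077779533508 12.7167
['rz 0.255', np.float64(0.93), np.float64(21.17), np.float64(5.43)]
[238.60664721  89.88281059] (0.4786, 0.4077, 2.2, 107, 59)
```

Request:
{"name": "arm_command", "arguments": {
  "deltas": [
    [0,0,0.12,0.95,4,0,0.5],
    [0,0,0.24,0.95,8,0,0.5],
    [0,0,0.255,0.95,12,0,0.5],
    [0,0,0.255,0.95,16,0,0.5],
    [0,0,0.255,0.95,20,2,0.5],
    [0,0,0.255,0.95,21.2,5,0.5],
    [0,0,0.255,0.95,21.2,8,0.5],
    [0,0,0.255,0.95,21.2,9,0.5]
  ]
}}

```text
time_s: 13.43
tcp_pos: [0.4609, 0.0936, 0.0727]
ee_rot: [[1.0, -0.007, -0.01], [-0.007, -1.0, -0.005], [-0.01, 0.005, -1.0]]
wrist_force: [0.6, 0.7, -2.5]
gripper_width: 0.635
gripper_force: 30.0
```

Request:
{"name": "arm_command", "arguments": {
  "deltas": [
    [0,0,0,0,0,0,0.5],
    [0,0,0,0,0,1,0.5],
    [0,0,0,0,0,1.8,0.5],
    [0,0,0,0,0,2.2,0.5],
    [0,0,0,0,0,2.4,0.5],
    [0,0,0,0,0,2.4,0.5],
    [0,0,0,0,0,2.4,0.5]
  ]
}}

```text
time_s: 14.02
tcp_pos: [0.4656, 0.0972, 0.0574]
ee_rot: [[1.0, 0.0, 0.002], [0.0, -1.0, -0.001], [0.002, 0.001, -1.0]]
wrist_force: [-6.2, -1.9, 23.8]
gripper_width: 0.642
gripper_force: 30.0
```

Request:
{"name": "arm_command", "arguments": {
  "deltas": [
    [0,0,0,0,0,-0.15,0.5],
    [0,0,0,0,0,-0.15,0.5],
    [0,0,0,0,0,-0.15,0],
    [0,0,0,0,0,-0.15,-1],
    [0,0,0,0,0,-0.15,-1],
    [0,0,0,0,0,-0.15,-1],
    [0,0,0,0,0,-0.15,-1],
    [0,0,0,0,0,-2,-1]
  ]
}}

```text
time_s: 14.68
tcp_pos: [0.4627, 0.0961, 0.0712]
ee_rot: [[1.0, -0.003, -0.007], [-0.003, -1.0, -0.003], [-0.007, 0.003, -1.0]]
wrist_force: [-0.4, -0.8, -0.8]
gripper_width: 0.924
gripper_force: 0.0
```

Request:
{"name": "arm_command", "arguments": {
  "deltas": [
    [0,0,0,0,0,-4,-1],
    [0,0,0,0,0,-8,-1],
    [0,0,0,0,0,-12,-1],
    [0,0,0,0,-4,-16,-1],
    [0,0,0,0,-8,-18,-1],
    [0,0,0,0,-12,-18,-1],
    [0,0,0,0,-16,-18,-1],
    [0,0,0,0,-20,-18,-1]
  ]
}}

```text
time_s: 15.35
tcp_pos: [0.4651, 0.2887, 0.255]
ee_rot: [[1.0, -0.002, 0.002], [-0.002, -1.0, 0.002], [0.002, -0.002, -1.0]]
wrist_force: [0.4, 0.2, -0.9]
gripper_width: 1.004
gripper_force: 0.0
```

```bash
python3 - <<'E'
from h import *
s=sense();print(s['tcp_pos'],s['gripper_width'],s['time_s'])
w=cam('wrist');save(w,'w9')
for p in ((.455,.098,.054),(.48,.408,.024)):
    u=proj(w,[p])[0];ct=blobs(w,'raw',u,60,5);print(u,None if ct is None else rect(w,ct,p[2]))
E
```

```text
[0.46514633 0.28865783 0.25498988] 1.0038949852228156 15.35
[486.44813753 187.0268751 ] (0.4526, 0.1036, 0.1, 111, 67)
[230.96582998 162.17477244] (0.4799, 0.4073, 1.3, 108, 60)
```

View pics/w9.png

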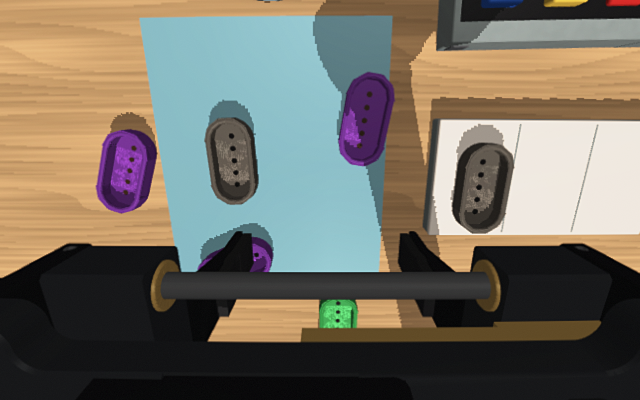

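The first raw dish lies on its bay (482,188). The second is at (232,160), with free space beside it.

Request:
{"name": "arm_command", "arguments": {
  "deltas": [
    [0,0,-0.02,1.5,-4,2,-1],
    [0,0,-0.02,1.5,-8,5,-1],
    [0,0,-0.02,1.5,-11.8,8,-1],
    [0,0,-0.02,1.5,-11.8,12,-1],
    [0,0,-0.02,1.5,-11.8,16,-1],
    [0,0,-0.02,1.5,-11.8,19,-1],
    [0,0,-0.02,1.5,-11.8,19,-1],
    [0,0,-0.02,1.5,-11.8,19,-1]
  ]
}}

```text
time_s: 16.07
tcp_pos: [0.4797, 0.4034, 0.0615]
ee_rot: [[1.0, 0.019, -0.003], [0.019, -1.0, -0.005], [-0.003, 0.005, -1.0]]
wrist_force: [0.4, 0.0, 1.2]
gripper_width: 1.002
gripper_force: 0.0
```

Request:
{"name": "arm_command", "arguments": {
  "deltas": [
    [0,0,0,0,0,1,-1],
    [0,0,0,0,0,2,-1],
    [0,0,0,0,0,2.8,-1],
    [0,0,0,0,0,3.5,-1],
    [0,0,0,0,0,3.5,-1]
  ]
}}

```text
time_s: 16.48
tcp_pos: [0.4801, 0.404, 0.028]
ee_rot: [[1.0, 0.018, -0.001], [0.018, -1.0, -0.001], [-0.001, 0.001, -1.0]]
wrist_force: [-0.5, 0.3, -0.1]
gripper_width: 1.003
gripper_force: 0.0
```

Request:
{"name": "arm_command", "arguments": {
  "deltas": [
    [0,0,0,0,-0.3,0.2,0.5],
    [0,0,0,0,-0.3,0.2,0.5],
    [0,0,0,0,-0.3,0.2,0.5],
    [0,0,0,0,-0.3,0.2,0.5],
    [0,0,0,0,-0.3,0.2,0.5],
    [0,0,0,0,-0.3,0.2,0.5],
    [0,0,0,0,-0.3,0.2,0.5],
    [0,0,0,0,-0.3,0,0.5]
  ]
}}

```text
time_s: 17.15
tcp_pos: [0.4801, 0.4073, 0.0283]
ee_rot: [[1.0, 0.018, -0.001], [0.018, -1.0, -0.001], [-0.001, 0.001, -1.0]]
wrist_force: [0.1, -1.2, -2.6]
gripper_width: 0.645
gripper_force: 30.0
```

Request:
{"name": "arm_command", "arguments": {
  "deltas": [
    [0,0,0,0,0,-4,0.5],
    [0,0,0,0,0,-8,0.5],
    [0,0,0,0,0,-12,0.5],
    [0,0,0,0,4,-15,0.5],
    [0,0,0,0,8,-15,0.5],
    [0,0,0,0,12,-15,0.5],
    [0,0,0,0,16,-15,0.5],
    [0,0,0,0,20,-15,0.5]
  ]
}}

```text
time_s: 17.82
tcp_pos: [0.4831, 0.2058, 0.1787]
ee_rot: [[1.0, 0.019, -0.001], [0.019, -1.0, -0.0], [-0.001, 0.0, -1.0]]
wrist_force: [0.2, 0.1, -2.0]
gripper_width: 0.644
gripper_force: 30.0
```

```bash
python3 - <<'E'
from h import *
s=sense();print(s['tcp_pos'],s['gripper_width'],s['gripper_force'],s['time_s'],delta((.457,-.0885,.12),90))
E
```

```text
[0.48308627 0.20582477 0.17872201] 0.6438837793236478 29.994378089904785 17.8167 ['rz 0.019', np.float64(-3.15), np.float64(29.38), np.float64(5.88)]
```

Request:
{"name": "arm_command", "arguments": {
  "deltas": [
    [0,0,0.019,-1,4,0,0.5],
    [0,0,0.019,-2,8,0,0.5],
    [0,0,0.019,-3.15,12,0,0.5],
    [0,0,0.019,-3.15,16,0,0.5],
    [0,0,0.019,-3.15,20,0,0.5],
    [0,0,0.019,-3.15,24,0,0.5],
    [0,0,0.019,-3.15,28,2,0.5],
    [0,0,0.019,-3.15,29.4,5,0.5]
  ]
}}

```text
time_s: 18.48
tcp_pos: [0.4598, -0.0896, 0.1312]
ee_rot: [[1.0, -0.003, 0.008], [-0.003, -1.0, 0.0], [0.008, -0.0, -1.0]]
wrist_force: [1.7, 0.6, -3.4]
gripper_width: 0.637
gripper_force: 30.0
```

Request:
{"name": "arm_command", "arguments": {
  "deltas": [
    [0,0,0,0,0,2,0.5],
    [0,0,0,0,0,4,0.5],
    [0,0,0,0,0,5,0.5],
    [0,0,0,0,0,5,0.5],
    [0,0,0,0,0,5,0.5]
  ]
}}

```text
time_s: 18.9
tcp_pos: [0.4575, -0.0868, 0.0784]
ee_rot: [[1.0, -0.001, -0.002], [-0.001, -1.0, -0.0], [-0.002, 0.0, -1.0]]
wrist_force: [0.6, 0.2, -1.2]
gripper_width: 0.64
gripper_force: 30.0
```

Request:
{"name": "arm_command", "arguments": {
  "deltas": [
    [0,0,0,0,0,1,0.5],
    [0,0,0,0,0,1.6,0.5],
    [0,0,0,0,0,1.9,0.5],
    [0,0,0,0,0,2.05,0.5],
    [0,0,0,0,0,2.05,0.5]
  ]
}}

```text
time_s: 19.32
tcp_pos: [0.4581, -0.0865, 0.0585]
ee_rot: [[1.0, -0.001, 0.0], [-0.001, -1.0, 0.0], [0.0, -0.0, -1.0]]
wrist_force: [0.3, -0.2, -2.3]
gripper_width: 0.641
gripper_force: 30.0
```

Request:
{"name": "arm_command", "arguments": {
  "deltas": [
    [0,0,0,0,0,0,0.5],
    [0,0,0,0,0,0,0],
    [0,0,0,0,0,0,-1],
    [0,0,0,0,0,0,-1],
    [0,0,0,0,0,0,-1],
    [0,0,0,0,0,0,-1],
    [0,0,0,0,0,-2,-1],
    [0,0,0,0,0,-6,-1]
  ]
}}

```text
time_s: 19.98
tcp_pos: [0.4547, -0.0869, 0.1153]
ee_rot: [[1.0, -0.002, -0.011], [-0.002, -1.0, -0.001], [-0.011, 0.001, -1.0]]
wrist_force: [0.6, -0.2, -0.4]
gripper_width: 0.973
gripper_force: 0.0
```

Request:
{"name": "arm_command", "arguments": {
  "deltas": [
    [0,0,0,0,0,-4,-1],
    [0,0,0,0,2,-8,-1],
    [0,0,0,2,6,-12,-1],
    [0,0,0,4,10,-14,-1],
    [0,0,0,6,14,-14,-1],
    [0,0,0,8,18,-14,-1],
    [0,0,0,10,22,-14,-1],
    [0,0,0,10,22,-14,-1]
  ]
}}

```text
time_s: 20.65
tcp_pos: [0.5586, -0.3092, 0.2586]
ee_rot: [[1.0, -0.002, 0.001], [-0.002, -1.0, -0.0], [0.001, 0.0, -1.0]]
wrist_force: [0.7, 0.5, -0.4]
gripper_width: 1.0
gripper_force: 0.0
```

```bash
python3 - <<'E'
from h import *
s=sense();print(s['tcp_pos'],s['gripper_width'],s['time_s'])
w=cam('wrist');b=cam('top');save(w,'w10')
im=np.hstack([w['pixels'][:250],]);t=cv2.resize(b['pixels'][130:290,170:530],(640,284))
cv2.imwrite('pics/m10.png',np.vstack([im,t]))
E
```

```text
[ 0.55858979 -0.30924996  0.25857513] 0.9998793870873339 20.65
```

View pics/m10.png

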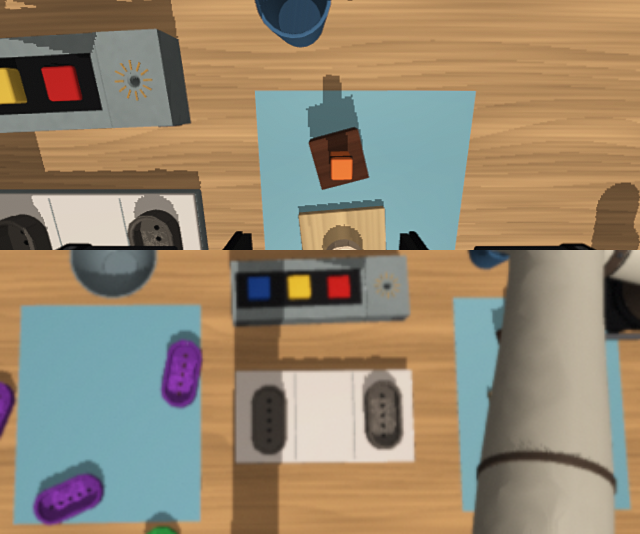

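Both raw dishes lie on the plate, with the pale one still on the board. The probe top is at wrist (342,168) and the socket at (134,81).

```bash
python3 - <<'E'
from h import *
w=cam('wrist')
h=cv2.cvtColor(w['pixels'],cv2.COLOR_BGR2HSV)[130:200,300:390]
for vmin in (100,180,225):
    m=cv2.inRange(h,np.array((5,150,vmin)),np.array((16,255,255)))
    c=max(cv2.findContours(m,0,cv2.CHAIN_APPROX_NONE)[0],key=cv2.contourArea).reshape(-1,2)+(300,130)
    print(vmin,cv2.boundingRect(c),rect(w,c,.101),cv2.minAreaRect(c))
print('sock',plane(w,[(134,81)],.05))
# dark hole
g=cv2.cvtColor(w['pixels'],cv2.COLOR_BGR2GRAY)[68:96,120:150];print(g[::2,::2])
S=plane(w,[(310,143),(357,128),(369,177),(325,189)],.045)[:,:2];print(S.round(4),S.mean(0))
E
```

```text
100 (329, 158, 22, 23) (0.5791, -0.3248, -0.1, 23, 21) ((339.5, 169.0), (22.0, 21.0), 90.0)
180 (330, 160, 21, 20) (0.5786, -0.3253, 89.7, 20, 19) ((340.0, 169.5), (19.0, 20.0), 90.0)
225 (331, 161, 19, 19) (0.5781, -0.3253, -0.0, 19, 18) ((340.0, 170.0), (18.0, 18.0), 90.0)
sock [[ 0.66853728 -0.10135217  0.05      ]]
[[139 126 141 141 115 139 138 136 127 139 140 141 142 140 139]
 [141 137 128 138 132 137 141 130 139 138 140 142 134 139 138]
 [141 141 138 138 138 139 140 130 139 138 140 129 140 139 138]
 [138 139 141 140 139 137 137 141 138 139 134 132 140 139 139]
 [130 139 138 139 133  97 109 125 140 132 137 138 140 140 139]
 [138 138 132 132  79  78  69  69 120 139 138 139 141 142 141]
 [138 138 127 126  62  52  51  49  72 141 138 136 136 136 133]
 [127 139 130 118  58  57  57  55  64 142 141 136 134 140 141]
 [138 139 139 108  92  62  60  59  83 143 139 137 138 137 139]
 [139 138 139 133 105  84  73  75 124 142 138 139 138 138 138]
 [136 130 137 141 142 129 125 134 143 144 142 139 136 140 139]
 [137 137 138 138 120 142 141 140 141 137 142 141 138 138 125]
 [138 137 138 135 125 141 136 117 141 138 118 141 138 137 138]
 [137 136 137 137 138 139 138 123 139 139 136 132 139 138 138]]
[[ 0.599  -0.2927]
 [ 0.6158 -0.3472]
 [ 0.558  -0.3631]
 [ 0.5433 -0.3099]] [ 0.57903476 -0.32823258]
```

Request:
{"name": "arm_command", "arguments": {
  "deltas": [
    [0,0,0,2,1.6,3,-1],
    [0,0,0,2,1.6,6,-1],
    [0,0,0,2,1.6,9,-1],
    [0,0,0,2,1.6,12,-1],
    [0,0,0,2,1.6,15,-1],
    [0,0,0,2,1.6,17.5,-1],
    [0,0,0,2,1.6,18.3,-1],
    [0,0,0,2,1.6,18.3,-1]
  ]
}}

```text
time_s: 21.47
tcp_pos: [0.5761, -0.3212, 0.0731]
ee_rot: [[1.0, 0.0, -0.005], [0.0, -1.0, 0.002], [-0.005, -0.002, -1.0]]
wrist_force: [-0.2, -0.2, 0.8]
gripper_width: 1.002
gripper_force: 0.0
```

Request:
{"name": "arm_command", "arguments": {
  "deltas": [
    [0,0,0,0,0,0,0.3],
    [0,0,0,0,0,0,0.3],
    [0,0,0,0,0,0,0.3],
    [0,0,0,0,0,0,0.5],
    [0,0,0,0,0,0,0.7],
    [0,0,0,0,0,0,0.9],
    [0,0,0,0,0,0,1],
    [0,0,0,0,0,0,1]
  ]
}}

```text
time_s: 22.13
tcp_pos: [0.5778, -0.3227, 0.0754]
ee_rot: [[1.0, -0.001, 0.0], [-0.001, -1.0, -0.0], [0.0, 0.0, -1.0]]
wrist_force: [-0.1, 0.8, 0.3]
gripper_width: 0.477
gripper_force: 0.0
```

Request:
{"name": "arm_command", "arguments": {
  "deltas": [
    [0,0,0,0,0,0,1],
    [0,0,0,0,0,0,1],
    [0,0,0,0,0,0,1],
    [0,0,0,0,0,0,1],
    [0,0,0,0,0,0,1],
    [0,0,0,0,0,0,1]
  ]
}}

```text
time_s: 22.63
tcp_pos: [0.5779, -0.3238, 0.0755]
ee_rot: [[1.0, -0.001, 0.0], [-0.001, -1.0, -0.001], [0.0, 0.001, -1.0]]
wrist_force: [-0.8, -5.8, -0.9]
gripper_width: 0.255
gripper_force: 30.0
```

Request:
{"name": "arm_command", "arguments": {
  "deltas": [
    [0,0,0,0,0,-2,1],
    [0,0,0,0,0,-5,1],
    [0,0,0,0,0,-9,1],
    [0,0,0,0,0,-13.2,1],
    [0,0,0,0,-3,-13.2,1],
    [0,0,0,1,-7,-13.2,1],
    [0,0,0,2,-11,-13.2,1],
    [0,0,0,3,-15,-13.2,1]
  ]
}}

```text
time_s: 23.3
tcp_pos: [0.6075, -0.1707, 0.2074]
ee_rot: [[1.0, -0.002, -0.0], [-0.002, -1.0, 0.001], [-0.0, -0.001, -1.0]]
wrist_force: [-0.0, 0.4, 0.2]
gripper_width: 0.252
gripper_force: 30.0
```

Request:
{"name": "arm_command", "arguments": {
  "deltas": [
    [0,0,0,2,-4,0,1],
    [0,0,0,3,-7,0,1],
    [0,0,0,4.05,-8.9,0,1],
    [0,0,0,4.05,-8.9,0,1],
    [0,0,0,4.05,-8.9,0,1]
  ]
}}

```text
time_s: 23.72
tcp_pos: [0.6484, -0.0819, 0.2066]
ee_rot: [[1.0, 0.002, -0.001], [0.002, -1.0, 0.001], [-0.001, -0.001, -1.0]]
wrist_force: [-0.7, -0.2, -0.6]
gripper_width: 0.249
gripper_force: 30.0
```

```bash
cat > sock.py <<'E'
from h import *
s=sense();print(s['tcp_pos'],s['gripper_width'],s['time_s'])
w=cam('wrist');save(w,'w11')
u=proj(w,[(.6685,-.1013,.05)])[0].astype(int);g=cv2.cvtColor(w['pixels'],cv2.COLOR_BGR2GRAY)
x0,y0=u-16;m=(g[y0:y0+32,x0:x0+32]<100).astype(np.uint8)
n,l,st,ce=cv2.connectedComponentsWithStats(m);print(u,[(st[i,4],(ce[i]+(x0,y0)).round(1).tolist(),plane(w,[ce[i]+(x0,y0)],.05)[0].round(4).tolist()) for i in range(1,n) if st[i,4]>15])
cv2.imwrite('pics/c11.png',np.hstack([w['pixels'][:,:]]))
E
python3 sock.py
```

```text
[ 0.64841918 -0.08186758  0.20657719] 0.24923104856549463 23.7167
[345 169] [(np.int32(73), [341.1, 168.9], [0.6686, -0.0973, 0.05])]
```

View pics/c11.png

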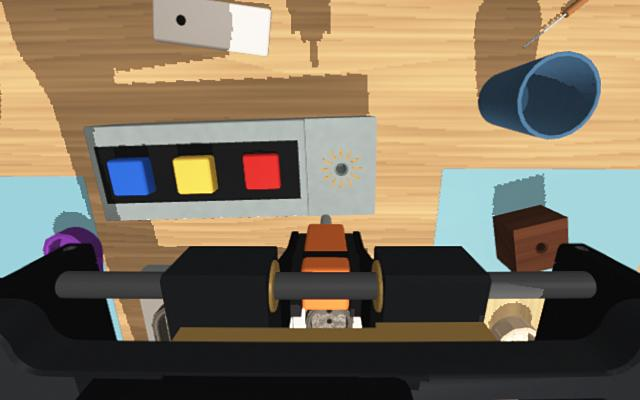

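The socket hole is at (341,169), the held probe's pin tip at (326,219). The probe hangs straight.

```bash
python3 - <<'E'
from h import *
w=cam('wrist');s=sense();t=np.array(s['tcp_pos'])
g=w['pixels'];
for r in range(212,226,2): print(r,cv2.cvtColor(g[r:r+1,314:340],cv2.COLOR_BGR2GRAY)[0].tolist())
print(proj(w,[t+(0.004,0,-.0685),t+(.004,0,-.045),t+(.011,0.011,-.0305+.0),t+(.011,-0.011,-.0305)]))
h=cv2.cvtColor(g,cv2.COLOR_BGR2HSV)[224:256,295:360];m=cv2.inRange(h,np.array((4,130,60)),np.array((17,255,255)));print(cv2.boundingRect(m))
print(t,delta((.6678,-.0965,.12)))
E
```

```text
212 [183, 182, 180, 180, 178, 179, 178, 178, 180, 180, 182, 182, 183, 182, 183, 183, 183, 182, 183, 182, 183, 183, 183, 183, 182, 182]
214 [182, 183, 180, 179, 177, 178, 181, 181, 176, 157, 145, 141, 138, 154, 173, 184, 184, 182, 182, 182, 183, 183, 183, 183, 183, 184]
216 [198, 198, 198, 198, 199, 201, 193, 142, 90, 87, 93, 98, 98, 98, 101, 129, 179, 205, 204, 203, 203, 203, 202, 203, 204, 203]
218 [193, 193, 194, 194, 196, 199, 180, 90, 82, 92, 97, 100, 103, 101, 102, 101, 122, 174, 200, 198, 198, 198, 199, 199, 198, 199]
220 [200, 199, 200, 199, 203, 200, 158, 84, 86, 93, 98, 102, 102, 104, 103, 105, 120, 172, 206, 204, 203, 202, 203, 203, 202, 202]
222 [202, 202, 202, 202, 201, 190, 131, 83, 86, 95, 99, 103, 104, 103, 105, 103, 110, 147, 191, 191, 189, 190, 190, 191, 192, 191]
224 [106, 105, 106, 105, 106, 108, 95, 90, 93, 94, 94, 94, 95, 97, 96, 96, 94, 101, 113, 112, 111, 111, 111, 112, 112, 112]
[[327.1200331  213.84389428]
 [327.33374233 225.77124073]
 [309.71370296 224.12213765]
 [345.31389978 224.11435288]]
(0, 0, 63, 27)
[ 0.64787481 -0.0838973   0.20688939] [np.float64(2.0), np.float64(1.26), np.float64(8.69)]
```

```bash
python3 sock.py
```

```text
[ 0.64787481 -0.0838973   0.20688939] 0.2508412223224465 23.8167
[342 168] [(np.int32(67), [339.1, 168.3], [0.6687, -0.0975, 0.05])]
```

Request:
{"name": "arm_command", "arguments": {
  "deltas": [
    [0,0,0,2.06,1.44,2,1],
    [0,0,0,2.06,1.44,4,1],
    [0,0,0,2.06,1.44,6,1],
    [0,0,0,2.06,1.44,7.2,1],
    [0,0,0,2.06,1.44,7.6,1],
    [0,0,0,2.06,1.44,7.6,1],
    [0,0,0,2.06,1.44,7.6,1],
    [0,0,0,2.06,1.44,7.6,1]
  ]
}}

```text
time_s: 24.53
tcp_pos: [0.6699, -0.0983, 0.133]
ee_rot: [[1.0, -0.001, 0.003], [-0.001, -1.0, -0.0], [0.003, 0.0, -1.0]]
wrist_force: [-0.5, -0.1, 0.3]
gripper_width: 0.249
gripper_force: 30.0
```

Request:
{"name": "arm_command", "arguments": {
  "deltas": [
    [0,0,0,-0.1,0,0.5,1],
    [0,0,0,-0.1,0,1,1],
    [0,0,0,-0.1,0,1.3,1],
    [0,0,0,-0.1,0,1.6,1],
    [0,0,0,-0.1,0,1.9,1],
    [0,0,0,-0.1,0,2.1,1],
    [0,0,0,-0.1,0,2.1,1],
    [0,0,0,-0.1,0,2.1,1]
  ]
}}

```text
time_s: 25.2
tcp_pos: [0.6681, -0.0982, 0.1101]
ee_rot: [[1.0, -0.001, -0.0], [-0.001, -1.0, -0.0], [-0.0, 0.0, -1.0]]
wrist_force: [0.8, 0.3, 0.1]
gripper_width: 0.254
gripper_force: 30.0
```

The pin is in the hole with no force. Pushing down to seat it.

Request:
{"name": "arm_command", "arguments": {
  "deltas": [
    [0,0,0,0,0,0.5,1],
    [0,0,0,0,0,1,1],
    [0,0,0,0,0,1.5,1],
    [0,0,0,0,0,2,1],
    [0,0,0,0,0,2.4,1],
    [0,0,0,0,0,2.7,1],
    [0,0,0,0,0,2.9,1],
    [0,0,0,0,0,2.95,1]
  ]
}}

```text
time_s: 25.87
tcp_pos: [0.668, -0.0982, 0.0803]
ee_rot: [[1.0, -0.001, -0.001], [-0.001, -1.0, -0.0], [-0.001, 0.0, -1.0]]
wrist_force: [0.7, 0.4, -0.3]
gripper_width: 0.251
gripper_force: 30.0
```

Request:
{"name": "arm_command", "arguments": {
  "deltas": [
    [0,0,0,0,0,0,1],
    [0,0,0,0,0,0,1],
    [0,0,0,0,0,0,1]
  ]
}}

```text
time_s: 26.12
tcp_pos: [0.6683, -0.0982, 0.0811]
ee_rot: [[1.0, -0.001, 0.001], [-0.001, -1.0, 0.0], [0.001, -0.0, -1.0]]
wrist_force: [-0.4, 0.0, -0.9]
gripper_width: 0.252
gripper_force: 30.0
```

Request:
{"name": "arm_command", "arguments": {
  "deltas": [
    [0,0,0,0,0,0,0.2],
    [0,0,0,0,0,0,0],
    [0,0,0,0,0,0,0],
    [0,0,0,0,0,0,0],
    [0,0,0,0,0,0,0],
    [0,0,0,0,0,-1,0],
    [0,0,0,0,0,-3,0],
    [0,0,0,0,0,-6,0]
  ]
}}

```text
time_s: 26.78
tcp_pos: [0.6663, -0.0981, 0.139]
ee_rot: [[1.0, -0.001, -0.006], [-0.001, -1.0, 0.0], [-0.006, -0.0, -1.0]]
wrist_force: [0.2, 0.2, 0.8]
gripper_width: 0.497
gripper_force: 0.0
```

Request:
{"name": "arm_command", "arguments": {
  "deltas": [
    [0,0,0,-1,-4,-4,1],
    [0,0,0,-2,-8,-7,1],
    [0,0,0,-3,-12,-8,1],
    [0,0,0,-4,-14,-8,1],
    [0,0,0,-4,-14,-8,1],
    [0,0,0,-4,-14,-8,1],
    [0,0,0,-4,-14,-8,1]
  ]
}}

```text
time_s: 27.37
tcp_pos: [0.6281, 0.0421, 0.2214]
ee_rot: [[1.0, 0.0, 0.001], [0.0, -1.0, 0.0], [0.001, -0.0, -1.0]]
wrist_force: [0.2, -1.1, -0.1]
gripper_width: 0.065
gripper_force: 0.0
```

```bash
python3 - <<'E'
from h import *
s=sense();print(s['tcp_pos'],s['gripper_width'],s['time_s'])
a=cam('scene');b=cam('top');w=cam('wrist');save(w,'w12')
z=lambda c,x0,y0,w_,h_,W,H:cv2.resize(c['pixels'][y0:y0+h_,x0:x0+w_],(W,H),interpolation=cv2.INTER_CUBIC)
cv2.imwrite('pics/m12.png',np.hstack([z(a,110,120,250,160,400,256),z(w,0,0,640,410 if 0 else 400,400,256)]))
cv2.imwrite('pics/m12.png',np.vstack([cv2.imread('pics/m12.png'),z(b,270,120,260,170,800,340)]))
for k,p in (('red',(.6659,-.018,.056)),('yellow',(.6645,.0475,.066)),('blue',(.663,.1125,.066))):
    u=proj(w,[p])[0];ct=blobs(w,k,u,40);print(k,u,None if ct is None else rect(w,ct,p[2]))
print(delta((.6645,.0475,.075)))
E
```

```text
[0.62806998 0.04207452 0.22138464] 0.06479329330216688 27.3667
red [383.20726184 150.39509513] (0.6668, -0.0165, 2.0, 37, 36)
yellow [318.80179848 153.33172521] (0.6651, 0.0483, 0.5, 37, 36)
blue [253.22938328 155.05401668] (0.6633, 0.1111, -89.0, 38, 37)
[np.float64(3.65), np.float64(-0.71), np.float64(14.51)]
```

View pics/m12.png

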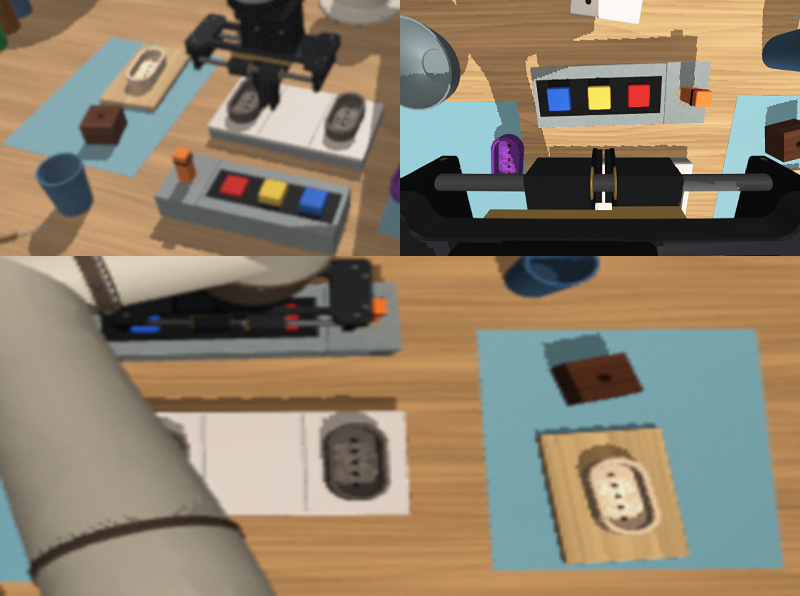

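The probe stands seated in the socket, red is in, and all dishes are in place (pale centred on the board at (617,495), slightly turned). I check the pale dish by numbers before going on.

```bash
python3 - <<'E'
from h import *
b=cam('top');a=cam('scene')
g=cv2.cvtColor(b['pixels'],cv2.COLOR_BGR2GRAY)
def hol(x,y): return (270+x/800*260,120+(y-256)/340*170)
print(plane(b,[hol(607,465),hol(616,493),hol(627,520)],.018).round(4))
B=plane(b,[hol(540,432),hol(660,425),hol(690,555),hol(565,562)],.012);print(B.round(3),B.mean(0))
print('raw right',plane(b,[hol(355,432),hol(355,460),hol(355,487)],.036).round(4))
# raw left in scene crop (scale 1.6)
print('raw left',plane(a,[(110+345/1.6,120+118/1.6)],.036),'raw right',plane(a,[(110+243/1.6,120+100/1.6)],.036))
top=tri([b,a],[hol(380,307),(110+183/1.6,120+152/1.6)]);print('probe top',top)
E
```

```text
[[ 0.4489 -0.3341  0.018 ]
 [ 0.4079 -0.3403  0.018 ]
 [ 0.3687 -0.3485  0.018 ]]
[[ 0.499 -0.274  0.012]
 [ 0.508 -0.392  0.012]
 [ 0.317 -0.408  0.012]
 [ 0.309 -0.288  0.012]] [ 0.40834374 -0.34057611  0.012     ]
raw right [[ 0.4976 -0.0906  0.036 ]
 [ 0.4571 -0.0894  0.036 ]
 [ 0.4184 -0.0882  0.036 ]]
raw left [[0.44973222 0.09832437 0.036     ]] raw right [[ 0.45636856 -0.0979538   0.036     ]]
probe top [ 0.66330699 -0.10229901  0.09940421]
```

Request:
{"name": "arm_command", "arguments": {
  "deltas": [
    [0,0,0,3.65,-0.6,4,1],
    [0,0,0,3.65,-0.6,8,1],
    [0,0,0,3.65,-0.6,11,1],
    [0,0,0,3.65,-0.6,12.5,1],
    [0,0,0,3.65,-0.6,13.5,1],
    [0,0,0,3.65,-0.6,14.2,1],
    [0,0,0,3.65,-0.6,14.6,1],
    [0,0,0,3.65,-0.6,14.6,1]
  ]
}}

```text
time_s: 28.28
tcp_pos: [0.6657, 0.0477, 0.0762]
ee_rot: [[1.0, -0.001, 0.003], [-0.001, -1.0, 0.0], [0.003, -0.0, -1.0]]
wrist_force: [-0.3, 0.0, 0.8]
gripper_width: 0.004
gripper_force: 0.0
```

Request:
{"name": "arm_command", "arguments": {
  "deltas": [
    [0,0,0,0,0,0,1],
    [0,0,0,0,0,-2,1],
    [0,0,0,0,0,-6,1],
    [0,0,0,-3,0,-10,1],
    [0,0,0,-6,0,-13,1],
    [0,0,0,-6,0,-13,1],
    [0,0,0,-6,0,-13,1]
  ]
}}

```text
time_s: 28.87
tcp_pos: [0.6052, 0.0483, 0.21]
ee_rot: [[1.0, 0.0, 0.009], [0.0, -1.0, 0.003], [0.009, -0.003, -1.0]]
wrist_force: [1.0, -0.9, 0.4]
gripper_width: 0.005
gripper_force: 0.0
```

```bash
cat > keys.py <<'E'
from h import *
s=sense();w=cam('wrist');save(w,'w13');print(s['tcp_pos'],s['time_s'])
for k,p in (('red',(.6659,-.018,.056)),('yellow',(.6645,.0475,.056)),('blue',(.663,.1125,.056))):
    u=proj(w,[p])[0];ct=blobs(w,k,u,45)
    print(k,None if ct is None else (rect(w,ct,.056),cv2.contourArea(ct)))
h=cv2.cvtColor(w['pixels'],cv2.COLOR_BGR2HSV)
a=cam('scene');ct=blobs(a,'orange',(110+183/1.6,120+160/1.6),22);print('orange scene',cv2.boundingRect(ct))
print(delta((.663,.1125,.075)))
E
python3 keys.py
```

```text
[0.60516563 0.04831407 0.21004922] 28.8667
red ((0.666, -0.0181, -88.1, 39, 38), 1506.0)
yellow ((0.6645, 0.048, 1.0, 36, 36), 1341.0)
blue ((0.662, 0.1135, -88.9, 39, 37), 1456.0)
orange scene (219, 213, 11, 20)
[np.float64(5.78), np.float64(-6.44), np.float64(13.06)]
```

Yellow is in and red popped up. Now blue.

Request:
{"name": "arm_command", "arguments": {
  "deltas": [
    [0,0,0,2,-3,2,1],
    [0,0,0,4,-6,5,1],
    [0,0,0,5.8,-6.45,8.5,1],
    [0,0,0,5.8,-6.45,10.5,1],
    [0,0,0,5.8,-6.45,11.8,1],
    [0,0,0,5.8,-6.45,12.6,1],
    [0,0,0,5.8,-6.45,13.1,1],
    [0,0,0,5.8,-6.45,13.2,1]
  ]
}}

```text
time_s: 29.63
tcp_pos: [0.662, 0.1123, 0.0753]
ee_rot: [[1.0, 0.001, -0.004], [0.001, -1.0, -0.002], [-0.004, 0.002, -1.0]]
wrist_force: [-11.7, 0.5, 22.0]
gripper_width: 0.006
gripper_force: 11.3
```

Request:
{"name": "arm_command", "arguments": {
  "deltas": [
    [0,0,0,0,0,0,1],
    [0,0,0,0,0,0,1],
    [0,0,0,0,0,-3,1],
    [0,0,0,0,0,-7,1],
    [0,0,0,-3,4,-11,1],
    [0,0,0,-6,6,-13,1],
    [0,0,0,-6,6,-13,1],
    [0,0,0,-6,6,-13,1]
  ]
}}

```text
time_s: 30.3
tcp_pos: [0.602, 0.0503, 0.2059]
ee_rot: [[1.0, -0.003, 0.004], [-0.003, -1.0, 0.001], [0.004, -0.001, -1.0]]
wrist_force: [0.3, 0.5, -0.7]
gripper_width: 0.006
gripper_force: 0.0
```

```bash
python3 keys.py; python3 - <<'E'
from h import *
a=cam('scene')
# dishes from scene: pale on board, raws on plate
for k,p,r in (('pale',(.408,-.34,.03),26),('raw',(.4545,.1,.05),22),('raw',(.457,-.088,.05),22)):
    u=proj(a,[p])[0];ct=blobs(a,k,u,r,5);print(k,u,cv2.minAreaRect(ct)[0],rect(a,ct,p[2]))
E
```

```text
[0.60196122 0.05034687 0.20588962] 30.3
red ((0.666, -0.0178, -88.9, 39, 37), 1583.5)
yellow ((0.664, 0.0479, 1.7, 37, 37), 1479.0)
blue ((0.6626, 0.112, 1.8, 36, 36), 1369.5)
orange scene (219, 213, 12, 19)
[np.float64(5.99), np.float64(-6.06), np.float64(12.77)]
pale [200.14887673 160.87645642] (202.23696899414062, 160.28863525390625) (0.3889, -0.3429, 29.5, 293, 147)
raw [325.6760671  191.27676355] (325.2930908203125, 193.5172576904297) (0.4608, 0.1017, 3.2, 134, 61)
raw [264.29724084 179.63330483] (266.1891784667969, 177.13514709472656) (0.4405, -0.091, 30.9, 186, 90)
```

Blue is in, the others are up. Retreating for a final numeric check.

Request:
{"name": "arm_command", "arguments": {
  "deltas": [
    [0,0,0,-1,-3,-3,1],
    [0,0,0,-3,-6,-5,1],
    [0,0,0,-5,-9.5,-7,1],
    [0,0,0,-7,-13,-7,1],
    [0,0,0,-9,-16.5,-7,1],
    [0,0,0,-11,-20,-7,1],
    [0,0,0,-13,-23.5,-7,1],
    [0,0,0,-15,-27,-7,1]
  ]
}}

```text
time_s: 31.12
tcp_pos: [0.4518, 0.3251, 0.2709]
ee_rot: [[1.0, 0.0, -0.002], [0.0, -1.0, -0.002], [-0.002, 0.002, -1.0]]
wrist_force: [1.4, 0.3, -0.1]
gripper_width: 0.008
gripper_force: 0.0
```

Request:
{"name": "arm_command", "arguments": {
  "deltas": [
    [0,0,0,-20,-24,0,1],
    [0,0,0,-20,-24,0,1],
    [0,0,0,-20,-24,0,1],
    [0,0,0,-20,-24,0,1],
    [0,0,0,-20,-24,0,1],
    [0,0,0,-20,-24,0,1],
    [0,0,0,-20,-24,0,1],
    [0,0,0,-20,-24,0,1]
  ]
}}

```text
time_s: 31.78
tcp_pos: [0.2497, 0.5667, 0.2698]
ee_rot: [[1.0, 0.003, -0.001], [0.003, -1.0, -0.003], [-0.001, 0.003, -1.0]]
wrist_force: [0.2, 0.1, 0.1]
gripper_width: 0.005
gripper_force: 0.0
```

```bash
python3 - <<'E'
from h import *
b=cam('top');a=cam('scene');print(sense()['tcp_pos'],sense()['time_s'])
def holes(c,p,r=22,thr=None):
    u=proj(c,[p])[0];g=cv2.cvtColor(c['pixels'],cv2.COLOR_BGR2GRAY);return u
RNG['pale']=((10,30,130),(28,85,255))
for k,p,r in (('raw',(.4545,.1,.054),24),('raw',(.457,-.088,.054),24),('pale',(.408,-.34,.036),24)):
    for n,c in(('top',b),('scene',a)):
        u=proj(c,[p])[0];ct=blobs(c,k,u,r,3);print(k,n,u.round(),None if ct is None else rect(c,ct,p[2]))
for k,p in (('red',(.666,-.018,.06)),('yellow',(.6645,.048,.06)),('blue',(.6626,.112,.06))):
    cs=[blobs(c,k,proj(c,[p])[0],15) for c in(b,a)]
    print(k,tri([b,a],[np.array(cv2.minAreaRect(x)[0]) for x in cs]).round(4))
print('orange',cv2.boundingRect(blobs(a,'orange',(224,220),22)))
E
```

```text
[0.25012747 0.56612728 0.2693923 ] 31.8833
raw top [320. 223.] (0.4508, 0.0976, -0.6, 110, 54)
raw scene [326. 190.] (0.4662, 0.103, 0.9, 135, 60)
raw top [386. 222.] (0.4562, -0.085, -1.6, 108, 57)
raw scene [264. 179.] (0.4735, -0.0781, 1.7, 136, 66)
pale top [473. 238.] (0.4041, -0.3396, 8.8, 107, 55)
pale scene [200. 159.] (0.4037, -0.3477, 22.5, 174, 99)
red [ 0.6647 -0.0196  0.0532]
yellow [0.6632 0.0467 0.0549]
blue [0.6602 0.1115 0.0503]
orange (219, 213, 12, 19)
```

All the places check out by number, so I'm handing in.

```bash
python3 -c "
from station import finish_job
print(finish_job())"
```

```text
the job is handed in; nothing more can be done
None
```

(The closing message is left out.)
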